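Stand the bottles up and clean a board's edge contacts

TASK

Get the bench ready and clean this board's edge contacts: first stand every fallen white bottle upright on the black rubber mat, and then prime the pump dispenser by pressing its top right down to its stop and letting it spring back. Then take the cleaning pen and draw its tip slowly along the row of brass contacts at the board's near edge, from the end by the two white relays to the other end, and lay the pen back along its rest, across both cradles. Do not press the hand on the board or knock over or shove aside the other things on the bench, and leave the bottles standing on the mat.

Things in the scene. Friction and masses are not known exactly. Their poses are not given: they have to be found in the camera images.
- bottle_a: A white square-section plastic bottle, 44 mm square, its body 90 mm long, then a 10 mm shoulder and a round cap 26 mm across, 120 mm over all, about 0.13 kg. It starts lying on one flat side on the table. Origin: centre of its foot (the bottom face); +z points from foot to cap along the bottle, x and y are normal to its flat sides. May be absent (None).
- bottle_b: A white square-section plastic bottle, 48 mm square, its body 76 mm long, then a 10 mm shoulder and a round cap 26 mm across, 106 mm over all, about 0.13 kg. It starts lying on one flat side on the table. Origin: centre of its foot (the bottom face); +z points from foot to cap along the bottle, x and y are normal to its flat sides. May be absent (None).
- bottle_c: A white square-section plastic bottle, 40 mm square, its body 84 mm long, then a 10 mm shoulder and a round cap 26 mm across, 114 mm over all, about 0.13 kg. It starts lying on one flat side on the table. Origin: centre of its foot (the bottom face); +z points from foot to cap along the bottle, x and y are normal to its flat sides. May be absent (None).
- mat: Thin black rubber mat lying fixed on the table at the left, 150 mm along its x, 330 mm along its y (its long side), 3 mm thick. Origin: centre of its underside, on the table; x points away from the robot, z up. The bottles belong upright on it.
- plunger_top (a point): Centre of the top face of the pump dispenser's spring plunger head, a steel disc 48 mm across, 112 mm above the table when up. It moves down with the plunger. The pump's white round body below it is 72 mm across and fixed; nothing of it stands above the disc.
- plunger (a joint): How far the plunger is pressed, in m: 0 up, 0.012 at its stop. It moves straight down and springs back; it takes about 1.5 N to start and 6 N at the stop.
- board: Green circuit board fixed flat in an aluminium holder, 130 mm along its x, 190 mm along its y; bare upper face 29 mm above the table. Origin: on the table below its centre; x points away from the robot, z up. Two white relays 26 mm high stand at its +y (left) end, a black part 8 mm high near its far edge. Brass edge contacts run along its near (-x) edge.
- pen: Contact-cleaning pen, 0.04 kg: black square barrel, 14 by 14 mm, 110 mm long, with a thin white tip rod, 6 mm across, on one end from 55 to 85 mm. Origin: centre of the barrel; x along the pen towards the tip, z up as it lies on its rest.
- pen_tip (a point): The very end of the pen's tip, 85 mm from the pen's origin along its +x.
- rest: Grey pen rest fixed on the table, 100 mm along x (the pen lies along it), 60 mm along y. Two cradles, each 12 mm thick and 20 mm high, stand at x = -36 and +36 mm, free between them down to a 4 mm base plate; the pen lies on both, its origin 27 mm above the table. Lips 7 mm high at the cradles' ends, 26 mm either side of the middle. Origin: centre of underside, z up.
- spool: Bystander: metal solder spool standing on its end, 56 mm across, 50 mm high. Origin: centre of its underside, z up.
- cup: Bystander: red open parts cup, 60 mm square, 45 mm high. Origin: centre of its underside, z up.
- tape: Bystander: roll of paper tape lying flat, 70 mm across, 22 mm high. Origin: centre of its underside, z up.
- carton: Bystander: small brown carton, 50 by 70 mm, 30 mm high. Origin: centre of its underside, z up.
- row0 (a point): Point 1 of 5 on the row of brass edge contacts, on the board's upper face (29 mm above the table), 30 mm from the next, the start of the stroke, at the end by the two white relays. The contacts are 12 mm long across the row; x points away from the robot over the board.
- row1 (a point): Point 2 of 5 on the row of brass edge contacts, on the board's upper face (29 mm above the table), 30 mm from the next. The contacts are 12 mm long across the row; x points away from the robot over the board.
- row2 (a point): Point 3 of 5 on the row of brass edge contacts, on the board's upper face (29 mm above the table), 30 mm from the next. The contacts are 12 mm long across the row; x points away from the robot over the board.
- row3 (a point): Point 4 of 5 on the row of brass edge contacts, on the board's upper face (29 mm above the table), 30 mm from the next. The contacts are 12 mm long across the row; x points away from the robot over the board.
- row4 (a point): Point 5 of 5 on the row of brass edge contacts, on the board's upper face (29 mm above the table), 30 mm from the next, the end of the stroke. The contacts are 12 mm long across the row; x points away from the robot over the board.

How it is judged:
By the outcome, as a careful person would: the job done as asked, in the order asked, and still so for the second after the job is handed in, with the robot touching nothing.
Of bottle_a, bottle_b, bottle_c only 2 to 3 are there at a start; the rules pass over those that are not, and their reading is None.
At some moment in a run one of bottle_a, bottle_b, bottle_c may be knocked a few centimetres aside while the robot is not near it.
It also fails if it takes over 210 s, if anything falls off the work surface, if the arm or the gripper's body presses on something with over 40 N, if the wrist force passes 120 N, or if a joint passes its speed limit or range.

ROBOT

A 7-joint arm with a two-finger parallel gripper is mounted at the origin on the work surface. World frame = base frame: x ahead of the robot, y to its left, z up, the work surface at z = 0. Lengths are in m, angles in rad, forces in N, time in s.
With the tool pointing down it reaches from about 0.425 to 0.925 m from the base axis. Payload 6.8 kg.
Tool frame: the origin (TCP) lies midway between the tips of the shut fingers; the grasp point (between the pads) lies 19 mm behind it (r.grip_depth is the distance from the TCP to the grasp point, in m); z points along the fingers, y is the line along which they close (so a half turn about z gives the same grasp; the last joint's range is limited). The gripper opens to 85 mm and grips with 20 to 120 N. Pads are 22 mm wide; open, the fingers measure 114 mm over their backs; the gripper's body (76 mm by 85 mm) begins 54 mm behind the grasp point. The pads swing forward as they close: fully open they stand 13 mm farther back than shut.
Start: joints at [-1.383, 0.477, 0.022, 1.555, -0.011, 1.109, -0.083], TCP at [0.197, 0.646, 0.231] pointing down, gripper open.
Joint ranges: [-2.96, 2.96], [-0.34, 2.1], [-1.41, 1.46], [0.24, 2.44], [-1.37, 4.51], [0.17, 1.92], [-2.96, 2.96]. Speed limits (rad/s): [2.39, 2.39, 3.14, 3.14, 3.14, 3.14, 3.14].

INTERFACE

Orientations are given as a rotation vector (axis times angle).
In Python, from bench import telemetry, grab_frame, calibration, order, silhouettes, r gives the robot as it stands.
- The arm moves only by the tool apply_moves, never from a script. Its argument "moves" is a list of rows, each a list of 7 numbers: the turn, a rotation vector about the tool's x, y, z scaled (see below), then the shift along the tool's x, y, z scaled (see below), then the opening, from -1 (shut) to 1 (fully open). A call has exactly 8 rows; each row shifts and turns the commanded pose from where the row before left it, along the tool's axes as they then stand; what a row does not reach is not made up. The controller multiplies each number of a shift by 1000 mm and each number of a turn by 6 degrees. A row lasts 1/12 s, in which the tool goes at most 41.7 mm and 7.16 degrees, less where a joint would pass 70% of its speed; a pose out of reach is approached as far as the arm can. A call with a number of a shift or a turn outside -1 to 1 is refused whole. A call with a gripper value outside its range is refused whole. The fingers move at their own pace and stop on an object; "grip_force" is the grip in N (left out, the last holds). Time passes only in rows, so rows that do not move let the fingers close, or fill a call up. It gives the time, the measured TCP pose, the force, the opening and the grip force at its end, in the units of the state.
- telemetry.get_obs(): the state, without advancing time (a new reading comes with each control period).
- grab_frame(name): name is "scene" or "top"; returns the picture (384x512x3 uint8, blue, green, red); there is no depth.
- calibration(name): a dict with "fx", "fy", "cx", "cy" (pixels), "k1" (the pictures are not rectified: a ray, as slopes to the right and down, at radius r is drawn at 1 + k1 r^2 times it, then the intrinsics apply), "world_from_camera" (4x4, takes a point from camera to world coordinates). Camera axes: x right, y down, z forward; pixel columns grow to the right and rows downward; lengths in m; the calibration is good to about 2 mm. A picture is of the moment at which its call begins. calibration takes no time and is no camera call.
- order.hand_in(): hands the job in; it is judged then, once.
Trained networks look in the newest picture that a camera, given by its name, has taken for a name from the list of things; names that differ only in an ending like _2 or _b are one class to them, and where a whole thing is asked for, a point or a joint stands for the part that bears it (a point fixed in the world has none). Each returns a list of dicts, best first, with "p" (0 to 1); they miss things now and then, are a little off and sometimes report something else, mostly with a low value. They report only what shows in the picture. A call takes as long as a camera call.
- silhouettes(thing, camera): "mask" (384x512 bool, what is visible of it) and "extent" ([centre column, centre row, width, height] in pixels, round what is visible of it).
The state is a dict: "clock": time; "joints": joint angles; "qvel": joint speeds; "tau": joint torques, N m; "tcp_pos": TCP position; "orientation": TCP orientation; "contact_force": force on the tool from outside, world axes, zero at the start; "moment": the same for the moment, N m; "grip_width": finger opening in m; "gripper_force": force on a finger pad.
Only numpy, scipy, OpenCV 4.12 (cv2) and the standard library are available. Lean on these libraries where they do the work, as an engineer would, in place of code of your own. Each camera call takes 0.05 s, during which the arm holds its last target. There are 200 camera calls.

## Working session

There is one attempt and no reset: what is moved stays moved. The work goes in short steps, Python scripts to look and compute and a tool call to move; the robot and the scene stay as the last step left them, time stands still between calls to the robot, and variables do not carry over. Pictures are saved under pics/ and viewed, at most 14 in all, crops included, and the job is handed in when it is done.

Besides the shell and the picture viewer there is one more tool, called after "Request:" as a command line: name --pt "numbers of a row" for each row, then --argument value for the rest. apply_moves: Moves the arm, as the interface text tells. Its arguments: {"type":"object","properties":{"moves":{"type":"array"},"grip_force":{"type":"number"}},"required":["moves"]}

```bash
ls; mkdir -p pics; python3 - <<'E'
from bench import telemetry, grab_frame, calibration, r
import cv2
o=telemetry.get_obs();print({k:o[k] for k in('clock','tcp_pos','orientation','contact_force','grip_width')}, r.grip_depth)
for n in('scene','top'):
    c=calibration(n);print(n,c)
    cv2.imwrite(f'pics/{n}0.png',cv2.resize(grab_frame(n),(800,600)))
E
```

```text
pics
{'clock': 0.0, 'tcp_pos': array([0.19660491, 0.6451027 , 0.23032989]), 'orientation': array([-4.62874152e-01, -3.10719896e+00,  2.87594305e-03]), 'contact_force': array([ 0.27241269, -0.08548732,  0.6323354 ]), 'grip_width': 0.08548566265736947} 0.0187
scene {'fx': 375.54730632615724, 'fy': 375.54730632615724, 'cx': 259.6560794574752, 'cy': 190.64782309517963, 'k1': 0.01342317061859559, 'world_from_camera': array([[ 0.47800561,  0.71455297, -0.51080789,  1.13869655],
       [ 0.87833827, -0.38507883,  0.28325991, -0.33537067],
       [ 0.00570291, -0.58406194, -0.81168906,  0.95911003],
       [ 0.        ,  0.        ,  0.        ,  1.        ]])}
top {'fx': 464.59220154336333, 'fy': 464.59220154336333, 'cx': 260.1475261033735, 'cy': 187.42326734458857, 'k1': -0.16790987504118535, 'world_from_camera': array([[-0.01047213, -0.99609468,  0.08766825,  0.50212936],
       [-0.999939  ,  0.01073968,  0.00258074, -0.00753416],
       [-0.00351219, -0.08763588, -0.99614638,  1.21056031],
       [ 0.        ,  0.        ,  0.        ,  1.        ]])}
```

View pics/top0.png

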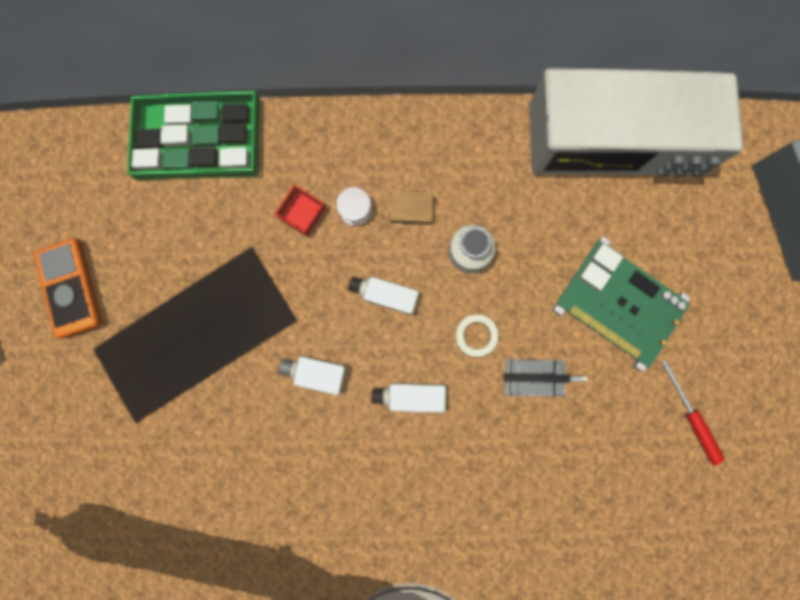

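View pics/scene0.png

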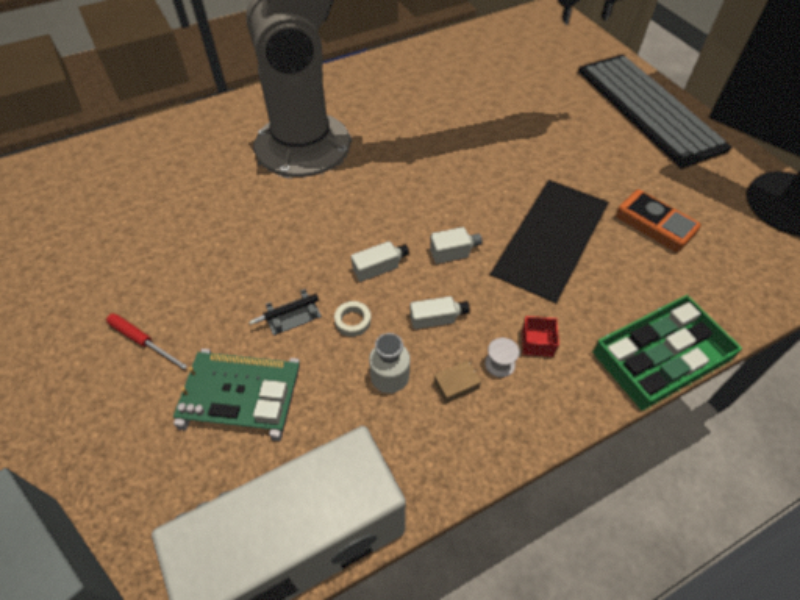

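```bash
cat > h.py <<'E'
import numpy as np, cv2, itertools
from scipy.optimize import minimize
from bench import telemetry, grab_frame, calibration, silhouettes
C={n:calibration(n) for n in('scene','top')}
def K(c): return np.array([[c['fx'],0,c['cx']],[0,c['fy'],c['cy']],[0,0,1.]]), np.array([c['k1'],0,0,0.])
def p2w(cam,uv,z):
    c=C[cam];k,d=K(c);T=c['world_from_camera']
    n=cv2.undistortPoints(np.float64(uv).reshape(-1,1,2),k,d).reshape(-1,2)
    v=np.c_[n,np.ones(len(n))]@T[:3,:3].T
    return T[:3,3]+v*((z-T[2,3])/v[:,2])[:,None]
def w2p(cam,P):
    c=C[cam];k,d=K(c);M=np.linalg.inv(c['world_from_camera'])
    return cv2.projectPoints(np.float64(P).reshape(-1,1,3),cv2.Rodrigues(M[:3,:3])[0],M[:3,3],k,d)[0].reshape(-1,2)
def box(x0,x1,y0,y1,z0,z1): return np.array(list(itertools.product((x0,x1),(y0,y1),(z0,z1))))
def cyl(R,z0,z1,n=32):
    t=np.arange(n)*2*np.pi/n
    return np.vstack([np.c_[R*np.cos(t),R*np.sin(t),t*0+z] for z in(z0,z1)])
def xcyl(R,x0,x1,zc): 
    c=cyl(R,x0,x1); return np.c_[c[:,2],c[:,0],c[:,1]+zc]
def bottle(w,L,T):  # lying, local x foot->cap
    return [box(0,L,-w/2,w/2,0,w), np.vstack([box(L,L+.001,-w/2,w/2,0,w),xcyl(.013,L+.01,L+.01,w/2)]), xcyl(.013,L+.01,T,w/2)]
def bottle_up(w,L,T,z=.003):
    return [box(-w/2,w/2,-w/2,w/2,z,z+L), np.vstack([box(-w/2,w/2,-w/2,w/2,z+L,z+L),cyl(.013,z+L+.01,z+L+.01)]), cyl(.013,z+L+.01,z+T)]
B={'a':(.044,.09,.12),'b':(.048,.076,.106),'c':(.04,.084,.114)}
PEN=lambda z:[box(-.055,.055,-.007,.007,z-.007,z+.007),xcyl(.003,.055,.085,z)]
def render(parts,q,cam,S=4):
    x,y,t=q;R=np.array([[np.cos(t),-np.sin(t),0],[np.sin(t),np.cos(t),0],[0,0,1]])
    m=np.zeros((384*S,512*S),np.uint8)
    for P in parts:
        h=cv2.convexHull(np.float32((w2p(cam,P@R.T+[x,y,0])+.5)*S-.5))
        cv2.fillConvexPoly(m,np.int32(np.round(h*16)),1,shift=4)
    return m>0
def fit(parts,masks,q0,step=(.006,.006,.1),yaw=True):
    big={c:cv2.resize(np.float32(m),None,fx=4,fy=4,interpolation=cv2.INTER_LINEAR)>.5 for c,m in masks.items()}
    def cost(q):
        q=q if yaw else (q[0],q[1],q0[2]); s=0
        for c,m in big.items():
            r=render(parts,q,c); s+=1-(r&m).sum()/max(1,(r|m).sum())
        return s/len(big)
    q0=np.array(q0,float);n=3 if yaw else 2
    sim=np.vstack([q0[:n]]+[q0[:n]+np.eye(3)[i,:n]*step[i] for i in range(n)])
    f=minimize(cost,q0[:n],method='Nelder-Mead',options=dict(initial_simplex=sim,xatol=2e-4,fatol=1e-4,maxiter=120))
    return f.x,f.fun
def det(name,cam,pmin=.3): return [d for d in silhouettes(name,cam) if d['p']>=pmin]
E
python3 - <<'E'
from h import *
import pickle
for c in C: grab_frame(c)
D={}
for n in('bottle_a','mat','plunger_top','board','pen','rest','spool','cup','tape','carton'):
    for c in('top','scene'):
        D[n,c]=silhouettes(n,c)
        for d in D[n,c]:
            if d['p']>.2: print(n,c,round(d['p'],2),np.round(d['extent'],1),d['mask'].sum(), np.round(p2w(c,d['extent'][:2],.02)[0,:2],3))
im={c:grab_frame(c) for c in C}
pickle.dump((D,im),open('d0.pkl','wb'))
E
```

```text
bottle_a top 0.87 [245.  187.9  47.4  27.5] 661 [0.606 0.035]
bottle_a top 0.65 [261.4 255.8  53.2  25. ] 826 [ 0.432 -0.006]
bottle_a top 0.61 [201.9 239.9  44.8  26.1] 737 [0.474 0.146]
bottle_a scene 0.96 [243.1 166.8  40.6  25.7] 613 [ 0.439 -0.009]
bottle_a scene 0.9 [292.9 155.9  31.7  24.8] 537 [0.476 0.157]
bottle_a scene 0.66 [282.1 200.6  37.9  22.4] 567 [0.612 0.034]
bottle_a scene 0.66 [293.3 243.7  25.8  26.2] 499 [ 0.753 -0.012]
mat top 0.8 [123.3 215.2 128.7 110. ] 6698 [0.538 0.352]
mat scene 0.91 [353.1 153.8  79.1  82.8] 3180 [0.562 0.337]
plunger_top top 0.54 [307.3 157.8  18.   19.5] 323 [ 0.683 -0.127]
plunger_top top 0.41 [261.7 257.4  49.6  22.9] 805 [ 0.428 -0.007]
plunger_top scene 0.59 [247.1 220.8  17.4  18.1] 249 [ 0.625 -0.092]
board top 0.93 [397.8 194.7  85.2  83.7] 3787 [ 0.584 -0.363]
board scene 0.7 [149.6 252.2  83.3  56.2] 3249 [ 0.587 -0.373]
pen top 0.48 [349.2 243.2  52.7   5.5] 276 [ 0.461 -0.231]
pen scene 0.63 [181.9 196.2  42.1  22.3] 254 [ 0.454 -0.226]
pen scene 0.33 [243.9 166.6  34.9  24.7] 533 [ 0.44  -0.007]
rest top 0.92 [342.6 244.5 
[... 179 characters left out ...]
 130.9  24.7  22. ] 461 [0.756 0.08 ]
spool top 0.25 [262.9 255.4  46.   21.6] 790 [ 0.433 -0.01 ]
spool scene 0.8 [321.4 226.2  23.9  27.5] 458 [0.743 0.089]
cup top 0.62 [304.1 154.4  19.4  20.1] 325 [ 0.692 -0.119]
cup top 0.6 [191.1 133.   31.4  32.2] 635 [0.752 0.175]
cup scene 0.64 [346.1 214.2  24.5  23.2] 524 [0.744 0.176]
tape top 0.51 [304.2 214.4  27.   25.9] 381 [ 0.536 -0.117]
tape top 0.42 [265.1 134.2  32.3  21.3] 595 [ 0.746 -0.019]
tape scene 0.63 [226.1 203.9  24.5  17.9] 312 [ 0.543 -0.12 ]
carton top 0.66 [265.7 135.   32.6  23.6] 554 [ 0.744 -0.02 ]
carton top 0.35 [244.8 190.2  45.4  23.5] 650 [0.6   0.035]
carton scene 0.97 [293.4 246.2  25.1  26.9] 527 [ 0.76  -0.016]
```

```bash
python3 - <<'E'
from h import *
import pickle
D,im=pickle.load(open('d0.pkl','rb'))
bt,bs=D['bottle_a','top'],D['bottle_a','scene']
for (i,j,q0) in((0,2,(.606,.01,1.3)),(1,0,(.435,-.05,1.57)),(2,1,(.47,.1,1.4))):
    for k,v in B.items():
        q,f=fit(bottle(*v),{'top':bt[i]['mask'],'scene':bs[j]['mask']},q0); print(i,k,np.round(q,4),round(f,3))
g=lambda n,i=0,j=0:{'top':D[n,'top'][i]['mask'],'scene':D[n,'scene'][j]['mask']}
print('mat',fit([box(-.075,.075,-.165,.165,0,.003)],g('mat'),(.545,.345,-1.0+.0)))
print('pen',fit(PEN(.027),g('pen'),(.455,-.21,-1.57)))
print('rest',fit([box(-.05,.05,-.03,.03,0,.004),box(-.042,-.03,-.026,.026,0,.027),box(.03,.042,-.026,.026,0,.027)],g('rest'),(.455,-.21,-1.57)))
print('plt',fit([cyl(.024,.104,.112)],g('plunger_top'),(.64,-.11,0),yaw=False))
rel=[]
print('board',fit([box(-.065,.065,-.095,.095,.0,.029)],g('board'),(.585,-.365,-.6)))
print('spool',fit([cyl(.028,0,.05)],g('spool'),(.75,.085,0),yaw=False))
print('cup',fit([box(-.03,.03,-.03,.03,0,.045)],g('cup',1),(.75,.175,.5)))
print('carton',fit([box(-.025,.025,-.035,.035,0,.03)],g('carton'),(.755,-.018,0.)))
print('tape',fit([cyl(.035,0,.022)],g('tape'),(.54,-.118,0),yaw=False))
for c in('top','scene'):
    m=D['board',c][0]['mask'].astype(np.uint8);m=cv2.dilate(m,np.ones((5,5)))>0
    hsv=cv2.cvtColor(im[c],cv2.COLOR_BGR2HSV)
    g_=m&(hsv[...,0]>15)&(hsv[...,0]<35)&(hsv[...,1]>90)&(hsv[...,2]>90)
    n,l,s,ce=cv2.connectedComponentsWithStats(g_.astype(np.uint8))
    k=1+np.argmax(s[1:,4]);v,u=np.nonzero(l==k)
    P=p2w(c,np.c_[u,v],.029)[:,:2]
    print(c,s[1:,4],cv2.minAreaRect(np.float32(P*1000)))
# overlay picture
o=cv2.resize(im['top'][80:300,90:470],None,fx=2,fy=2,interpolation=cv2.INTER_CUBIC)
E
```

```text
0 a [ 0.5881 -0.0224  1.2548] 0.197
0 b [ 0.5913 -0.0186  1.2776] 0.201
0 c [ 0.5897 -0.0195  1.2632] 0.085
1 a [ 0.4326 -0.0658  1.5165] 0.071
1 b [ 0.4347 -0.0617  1.5266] 0.17
1 c [ 0.4309 -0.0638  1.5118] 0.124
2 a [0.4609 0.0959 1.3187] 0.195
2 b [0.4645 0.1008 1.3408] 0.083
2 c [0.4612 0.1    1.3206] 0.193
mat (array([0.54046069, 0.35902714, 0.54533602]), np.float64(0.03637014014038226))
pen (array([ 0.46547458, -0.21646077, -1.58918799]), np.float64(0.1602696937477076))
rest (array([ 0.46353984, -0.2158305 , -1.63502179]), np.float64(0.3858788605975954))
plt (array([ 0.67535334, -0.11100097]), np.float64(0.056529491617944905))
board (array([ 0.58479219, -0.36546458, -0.60643735]), np.float64(0.08373154632626473))
spool (array([0.75011802, 0.08185815]), np.float64(0.08775657963969652))
cup (array([0.74788806, 0.17230684, 0.96804622]), np.float64(0.10026977265903053))
carton (array([ 0.75127256, -0.01543982, -0.06548502]), np.float64(0.09330100284878873))
tape (array([ 0.53613829, -0.1189076 ]), np.float64(0.3501692373308209))
top [164   1   7 139   1 159 434  12  10] ((535.8388061523438, -325.6337890625), (140.14581298828125, 24.641653060913086), 54.84093475341797)
scene [  3 234  23   1   1  24   1   2   1   4   1   1] ((536.4100952148438, -328.38372802734375), (139.41773986816406, 18.041988372802734), 55.111202239990234)
```

```bash
cat > plan.py <<'E'
import numpy as np
from scipy.spatial.transform import Rotation as Rn
from bench import telemetry
def cur():
    o=telemetry.get_obs();return np.array(o['tcp_pos']),Rn.from_rotvec(o['orientation']),o
def Rzy(z,y):
    z=np.array(z)/np.linalg.norm(z);y=np.array(y)-np.dot(y,z)*z;y/=np.linalg.norm(y)
    return Rn.from_matrix(np.c_[np.cross(y,z),y,z])
Z=np.array([0,0,1.])
def dirs(t): return np.array([np.cos(t),np.sin(t),0]),np.array([np.sin(t),-np.cos(t),0])  # d, -n
def pick(foot,t,s=.05,h=.030,tilt=np.pi/6):
    d,y=dirs(t);R=Rzy(-np.cos(tilt)*Z-np.sin(tilt)*d,y)
    g=np.r_[foot,0]+s*d+h*Z
    return g+.0187*R.apply(Z),R
def plan(R,pts,p0=None,R0=None):
    p,R0_,o=cur(); p=p if p0 is None else p0; R0_=R0_ if R0 is None else R0
    print('turn/6deg',np.round((R0_.inv()*R).as_rotvec()/np.radians(6),2))
    for q in pts:
        print('  shift',np.round(R.inv().apply(np.array(q)-p),4),'->',np.round(q,3)); p=np.array(q)
def st():
    p,R,o=cur();print('t',round(o['clock'],2),'tcp',np.round(p,4),'F',np.round(o['contact_force'],1),'w',round(o['grip_width'],4),'gf',np.round(o['gripper_force'],1),'j',np.round(o['joints'],2),'z',np.round(R.apply(Z),3),'y',np.round(R.apply([0,1,0]),3))
E
python3 - <<'E'
from plan import *
p,R=pick([.4645,.1008],1.341)
st(); plan(R,[p+[0,0,.20],p])
E
```

```text
t 1.3 tcp [0.1968 0.6457 0.2313] F [ 0.4 -0.5  0.4] w 0.0855 gf 0.0 j [-1.38  0.48  0.02  1.56 -0.01  1.11 -0.08] z [ 0.  0. -1.] y [0.291 0.957 0.   ]
turn/6deg [ 3.76 -4.01 14.01]
  shift [-0.3627  0.3848  0.2297] -> [0.474 0.14  0.214]
  shift [0.1    0.     0.1732] -> [0.474 0.14  0.014]
```

Request:
apply_moves --pt "0.235 -0.25 0.875 0 0 0 1" --pt "0.235 -0.25 0.875 0 0 0 1" --pt "0.235 -0.25 0.875 0 0 0 1" --pt "0.235 -0.25 0.875 0 0 0 1" --pt "0.235 -0.25 0.875 0 0 0 1" --pt "0.235 -0.25 0.875 0 0 0 1" --pt "0.235 -0.25 0.875 0 0 0 1" --pt "0.235 -0.25 0.875 0 0 0 1"

```text
clock: 1.97
tcp_pos: [0.1962, 0.6459, 0.2314]
orientation: [1.462, 2.561, -0.329]
contact_force: [0.5, -0.2, -0.2]
grip_width: 0.0855
gripper_force: 0.0
```

Request:
apply_moves --pt "0.235 -0.25 0.875 0 0 0 1" --pt "0.235 -0.25 0.875 0 0 0 1" --pt "0.235 -0.25 0.875 0 0 0 1" --pt "0.235 -0.25 0.875 0 0 0 1" --pt "0.235 -0.25 0.875 0 0 0 1" --pt "0.235 -0.25 0.875 0 0 0 1" --pt "0.235 -0.25 0.875 0 0 0 1" --pt "0.235 -0.25 0.875 0 0 0 1"

```text
clock: 2.63
tcp_pos: [0.1963, 0.646, 0.2311]
orientation: [2.163, 1.711, -0.581]
contact_force: [-0.4, 0.6, 0.4]
grip_width: 0.0855
gripper_force: 0.0
```

Request:
apply_moves --pt "0 0 0 -0.02 0.0215 0.0128 1" --pt "0 0 0 -0.02 0.0215 0.0128 1" --pt "0 0 0 -0.02 0.0215 0.0128 1" --pt "0 0 0 -0.02 0.0215 0.0128 1" --pt "0 0 0 -0.02 0.0215 0.0128 1" --pt "0 0 0 -0.02 0.0215 0.0128 1" --pt "0 0 0 -0.02 0.0215 0.0128 1" --pt "0 0 0 -0.02 0.0215 0.0128 1"

```text
clock: 3.3
tcp_pos: [0.3218, 0.4207, 0.2223]
orientation: [2.161, 1.717, -0.579]
contact_force: [0.7, 0.9, -0.0]
grip_width: 0.0856
gripper_force: 0.0
```

Request:
apply_moves --pt "0 0 0 -0.02 0.0215 0.0128 1" --pt "0 0 0 -0.02 0.0215 0.0128 1" --pt "0 0 0 -0.02 0.0215 0.0128 1" --pt "0 0 0 -0.02 0.0215 0.0128 1" --pt "0 0 0 -0.02 0.0215 0.0128 1" --pt "0 0 0 -0.02 0.0215 0.0128 1" --pt "0 0 0 -0.02 0.0215 0.0128 1" --pt "0 0 0 -0.02 0.0215 0.0128 1"

```text
clock: 3.97
tcp_pos: [0.4463, 0.1969, 0.2134]
orientation: [2.161, 1.717, -0.579]
contact_force: [1.0, 0.5, 0.1]
grip_width: 0.0854
gripper_force: 0.0
```

```bash
python3 - <<'E'
from plan import *
p,R=pick([.4645,.1008],1.341)
st(); plan(R,[p+[0,0,.20],p+[0,0,.03],p])
E
```

```text
t 3.97 tcp [0.4463 0.1969 0.2134] F [1.  0.5 0.1] w 0.0854 gf 0.0 j [-1.15  0.46  0.55  1.83  0.11  1.31 -0.88] z [-0.114 -0.486 -0.867] y [ 0.974 -0.226 -0.001]
turn/6deg [-0.   -0.01  0.02]
  shift [-0.0425  0.0396  0.024 ] -> [0.474 0.14  0.214]
  shift [0.085  0.     0.1472] -> [0.474 0.14  0.044]
  shift [0.015 0.    0.026] -> [0.474 0.14  0.014]
```

Request:
apply_moves --pt "0 0 0 -0.0212 0.0198 0.012 1" --pt "0 0 0 -0.0213 0.0198 0.012 1" --pt "0 0 0 0.0142 0 0.0245 1" --pt "0 0 0 0.0142 0 0.0245 1" --pt "0 0 0 0.0142 0 0.0245 1" --pt "0 0 0 0.0142 0 0.0245 1" --pt "0 0 0 0.0142 0 0.0245 1" --pt "0 0 0 0.014 0 0.0245 1"

```text
clock: 4.63
tcp_pos: [0.4732, 0.1422, 0.0426]
orientation: [2.161, 1.717, -0.578]
contact_force: [0.1, 1.5, -0.2]
grip_width: 0.0856
gripper_force: 0.0
```

Request:
apply_moves --pt "0 0 0 0.005 0 0.009 1" --pt "0 0 0 0.005 0 0.009 1" --pt "0 0 0 0.005 0 0.008 1" --pt "0 0 0 0 0 0 -1" --pt "0 0 0 0 0 0 -1" --pt "0 0 0 0 0 0 -1" --pt "0 0 0 0 0 0 -1" --pt "0 0 0 0 0 0 -1" --grip_force 40

```text
clock: 5.3
tcp_pos: [0.4738, 0.1424, 0.015]
orientation: [2.161, 1.716, -0.577]
contact_force: [-0.3, 1.0, 5.7]
grip_width: 0.0476
gripper_force: 42.1
```

Request:
apply_moves --pt "0 0 0 0 0 0 -1" --pt "0 0 0 0 0 0 -1" --pt "0 0 0 0 0 0 -1" --pt "0 0 0 0 0 0 -1" --pt "0 0 0 -0.005 0 -0.0087 -1" --pt "0 0 0 -0.01 0 -0.0173 -1" --pt "0 0 0 -0.01 0 -0.0173 -1" --pt "0 0 0 -0.01 0 -0.0173 -1"

```text
clock: 5.97
tcp_pos: [0.4729, 0.1415, 0.0852]
orientation: [2.161, 1.716, -0.58]
contact_force: [0.6, 0.4, -1.0]
grip_width: 0.0475
gripper_force: 41.4
```

```bash
python3 - <<'E'
from plan import *
import cv2
from bench import grab_frame
st(); a=grab_frame('scene'); cv2.imwrite('pics/s1.png',cv2.resize(a[90:290,150:400],(750,600)))
E
```

```text
t 5.97 tcp [0.4729 0.1415 0.0852] F [ 0.6  0.4 -1. ] w 0.0475 gf 41.4 j [-1.02  0.64  0.52  1.92  0.08  1.02 -0.81] z [-0.115 -0.486 -0.866] y [ 0.974 -0.227 -0.002]
```

View pics/s1.png

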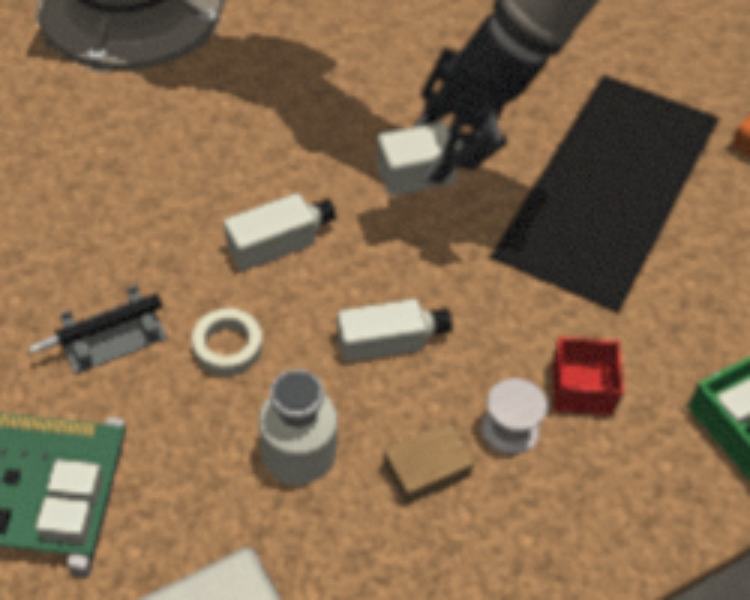

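```bash
cat >> plan.py <<'E'
MAT=np.array([.5405,.3590]);TM=.5453+np.pi/2
W={'a':.044,'b':.048,'c':.04}
def place(foot,t,k,ppick,slot,tilt=np.pi/6,dz=.003):
    d,y=dirs(t);_,R=pick(foot,t,tilt=tilt)
    v=R.inv().apply(np.r_[foot,W[k]/2]-np.array(ppick));v[1]=0
    e,ye=dirs(TM);R2=Rzy(np.cos(tilt)*e-np.sin(tilt)*Z,ye)
    tgt=np.r_[MAT+slot*e[:2],.003+dz]
    return tgt-R2.apply(v),R2,v
E
python3 - <<'E'
from plan import *
q,R2,v=place(np.array([.4645,.1008]),1.341,'b',[.4738,.1424,.015],.1)
print(v,q); p,R,o=cur()
print('lift',R.inv().apply([0,0,.13]))
p1=p+[0,0,.13]
plan(R2,[[q[0],q[1],p1[2]],q+[0,0,.02],q],p0=p1)
E
```

```text
[-0.04141416  0.          0.01351817] [0.48396447 0.45219192 0.0486248 ]
lift [-0.0646071   0.0002034  -0.11280905]
turn/6deg [ 2.15 14.15 -7.89]
  shift [0.1302 0.1688 0.2256] -> [0.484 0.452 0.218]
  shift [-0.1297  0.      0.0749] -> [0.484 0.452 0.069]
  shift [-0.0173  0.      0.01  ] -> [0.484 0.452 0.049]
```

Request:
apply_moves --pt "0 0 0 -0.008 0 -0.014 -1" --pt "0 0 0 -0.008 0 -0.014 -1" --pt "0 0 0 -0.008 0 -0.014 -1" --pt "0 0 0 -0.008 0 -0.014 -1" --pt "0 0 0 -0.008 0 -0.014 -1" --pt "0 0 0 -0.008 0 -0.014 -1" --pt "0 0 0 -0.008 0 -0.014 -1" --pt "0 0 0 -0.008 0 -0.014 -1"

```text
clock: 6.68
tcp_pos: [0.473, 0.1419, 0.2141]
orientation: [2.162, 1.716, -0.58]
contact_force: [0.4, -0.4, -0.9]
grip_width: 0.0475
gripper_force: 41.4
```

Request:
apply_moves --pt "0.134 0.884 -0.493 0 0 0 -1" --pt "0.134 0.884 -0.493 0 0 0 -1" --pt "0.134 0.884 -0.493 0 0 0 -1" --pt "0.134 0.884 -0.493 0 0 0 -1" --pt "0.134 0.884 -0.493 0 0 0 -1" --pt "0.134 0.884 -0.493 0 0 0 -1" --pt "0.134 0.884 -0.493 0 0 0 -1" --pt "0.134 0.884 -0.493 0 0 0 -1"

```text
clock: 7.35
tcp_pos: [0.4734, 0.1418, 0.2142]
orientation: [-1.86, -2.138, -0.072]
contact_force: [0.0, -0.8, -1.6]
grip_width: 0.0474
gripper_force: 41.4
```

Request:
apply_moves --pt "0.134 0.884 -0.493 0 0 0 -1" --pt "0.134 0.884 -0.493 0 0 0 -1" --pt "0.134 0.884 -0.493 0 0 0 -1" --pt "0.134 0.884 -0.493 0 0 0 -1" --pt "0.134 0.884 -0.493 0 0 0 -1" --pt "0.134 0.884 -0.493 0 0 0 -1" --pt "0.134 0.884 -0.493 0 0 0 -1" --pt "0.134 0.884 -0.493 0 0 0 -1"

```text
clock: 8.02
tcp_pos: [0.4736, 0.141, 0.2135]
orientation: [-1.056, -1.876, -0.61]
contact_force: [0.6, -0.1, -1.7]
grip_width: 0.0475
gripper_force: 41.4
```

```bash
python3 - <<'E'
from plan import *
st()
q,R2,v=place(np.array([.4645,.1008]),1.341,'b',[.4738,.1424,.015],.1)
p,R,o=cur()
plan(R2,[[q[0],q[1],p[2]],q+[0,0,.02],q])
E
```

```text
t 8.02 tcp [0.4736 0.141  0.2135] F [ 0.6 -0.1 -1.7] w 0.0475 gf 41.4 j [-0.1   0.63  0.22  1.81 -0.86  1.6   1.07] z [-0.451  0.741 -0.498] y [ 0.855  0.519 -0.001]
turn/6deg [-0.01 -0.02 -0.01]
  shift [0.1303 0.1702 0.2257] -> [0.484 0.452 0.214]
  shift [-0.1255  0.      0.0724] -> [0.484 0.452 0.069]
  shift [-0.0173  0.      0.01  ] -> [0.484 0.452 0.049]
```

Kinematics are fine. Move over the mat and lower slowly.

Request:
apply_moves --pt "0 0 0 0.0109 0.0142 0.0188 -1" --pt "0 0 0 0.0109 0.0142 0.0188 -1" --pt "0 0 0 0.0109 0.0142 0.0188 -1" --pt "0 0 0 0.0109 0.0142 0.0188 -1" --pt "0 0 0 0.0109 0.0142 0.0188 -1" --pt "0 0 0 0.0109 0.0142 0.0188 -1" --pt "0 0 0 0.0109 0.0142 0.0188 -1" --pt "0 0 0 0.0109 0.0142 0.0188 -1"

```text
clock: 8.68
tcp_pos: [0.4801, 0.3505, 0.2128]
orientation: [-1.06, -1.878, -0.605]
contact_force: [0.3, -0.3, -1.6]
grip_width: 0.0475
gripper_force: 41.5
```

Request:
apply_moves --pt "0 0 0 0.0109 0.0142 0.0188 -1" --pt "0 0 0 0.0109 0.0142 0.0188 -1" --pt "0 0 0 0.0109 0.0142 0.0188 -1" --pt "0 0 0 0.0108 0.014 0.0188 -1" --pt "0 0 0 0 0 0 -1" --pt "0 0 0 -0.0209 0 0.012 -1" --pt "0 0 0 -0.0209 0 0.012 -1" --pt "0 0 0 -0.0209 0 0.012 -1"

```text
clock: 9.35
tcp_pos: [0.4835, 0.4526, 0.1396]
orientation: [-1.059, -1.879, -0.606]
contact_force: [-0.5, -0.3, -1.4]
grip_width: 0.0475
gripper_force: 41.5
```

Request:
apply_moves --pt "0 0 0 -0.0209 0 0.012 -1" --pt "0 0 0 -0.0209 0 0.012 -1" --pt "0 0 0 -0.0209 0 0.012 -1" --pt "0 0 0 -0.0045 0 0.0025 -1" --pt "0 0 0 -0.0045 0 0.0025 -1" --pt "0 0 0 -0.0035 0 0.002 -1" --pt "0 0 0 -0.002 0 0.0012 -1" --pt "0 0 0 0 0 0 -1"

```text
clock: 10.02
tcp_pos: [0.4836, 0.4526, 0.0518]
orientation: [-1.059, -1.878, -0.606]
contact_force: [-0.6, -0.2, -0.5]
grip_width: 0.0476
gripper_force: 41.5
```

```bash
python3 - <<'E'
from plan import *
import cv2
from bench import grab_frame
st(); a=grab_frame('scene'); cv2.imwrite('pics/s2.png',cv2.resize(a[60:210,270:470],(800,600)))
E
```

```text
t 10.02 tcp [0.4836 0.4526 0.0518] F [-0.6 -0.2 -0.5] w 0.0476 gf 41.5 j [-0.44  0.9   0.03  1.71 -1.2   1.2   1.01] z [-0.451  0.739 -0.501] y [ 0.855  0.519 -0.003]
```

View pics/s2.png

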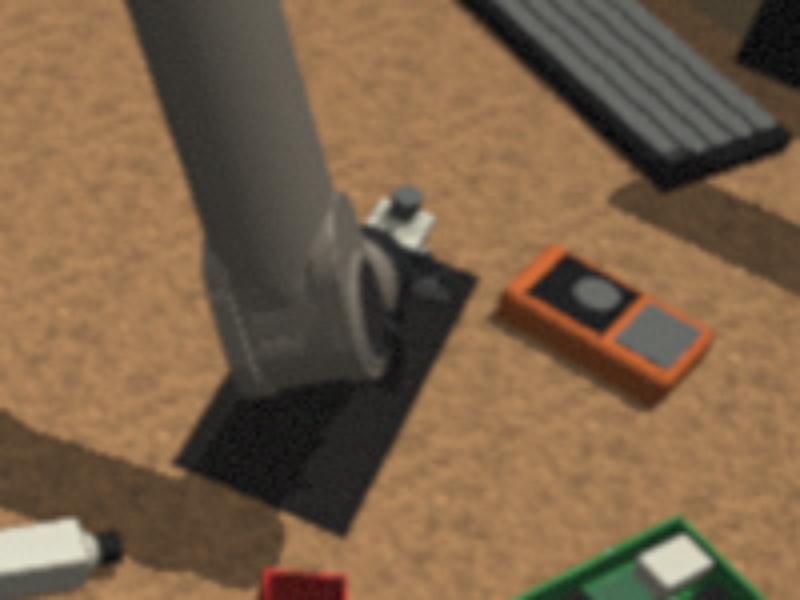

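Request:
apply_moves --pt "0 0 0 -0.0026 0 0.0015 -1" --pt "0 0 0 0 0 0 -1" --pt "0 0 0 -0.0009 0 0.0005 -1" --pt "0 0 0 0 0 0 -1" --pt "0 0 0 -0.0009 0 0.0005 -1" --pt "0 0 0 0 0 0 -1" --pt "0 0 0 0 0 0 -1" --pt "0 0 0 0 0 0 -1"

```text
clock: 10.73
tcp_pos: [0.4832, 0.4524, 0.0459]
orientation: [-1.059, -1.877, -0.605]
contact_force: [0.3, 0.2, -1.0]
grip_width: 0.0477
gripper_force: 41.5
```

```bash
python3 - <<'E'
from plan import *
st()
E
```

```text
t 10.73 tcp [0.4832 0.4524 0.0459] F [ 0.3  0.2 -1. ] w 0.0477 gf 41.5 j [-0.44  0.91  0.03  1.71 -1.2   1.2   1.01] z [-0.451  0.739 -0.501] y [ 0.855  0.519 -0.005]
```

Request:
apply_moves --pt "0 0 0 -0.0009 0 0.0005 -1" --pt "0 0 0 0 0 0 -1" --pt "0 0 0 0 0 0 -1" --pt "0 0 0 0 0 0 -1" --pt "0 0 0 0 0 0 -1" --pt "0 0 0 0 0 0 -1" --pt "0 0 0 0 0 0 -1" --pt "0 0 0 0 0 0 -1"

```text
clock: 11.4
tcp_pos: [0.4832, 0.4524, 0.0449]
orientation: [-1.059, -1.877, -0.605]
contact_force: [-0.6, 0.4, -1.0]
grip_width: 0.0477
gripper_force: 41.5
```

Request:
apply_moves --pt "0 0 0 -0.0009 0 0.0005 -1" --pt "0 0 0 0 0 0 -1" --pt "0 0 0 0 0 0 -1" --pt "0 0 0 0 0 0 -1" --pt "0 0 0 0 0 0 -1" --pt "0 0 0 0 0 0 -1" --pt "0 0 0 0 0 0 -1" --pt "0 0 0 0 0 0 -1"

```text
clock: 12.07
tcp_pos: [0.4833, 0.4524, 0.0441]
orientation: [-1.059, -1.877, -0.606]
contact_force: [-0.1, -0.7, 2.2]
grip_width: 0.0478
gripper_force: 41.6
```

Request:
apply_moves --pt "0 0 0 0 0 0 0.2" --pt "0 0 0 0 0 0 1" --pt "0 0 0 0 0 0 1" --pt "0 0 0 0 0 0 1" --pt "0 0 0 0 0 0 1" --pt "0 0 0 0 0 0 1" --pt "0 0 0 0 0 -0.01 1" --pt "0 0 0 0 0 -0.015 1"

```text
clock: 12.73
tcp_pos: [0.4932, 0.4343, 0.0565]
orientation: [-1.057, -1.876, -0.603]
contact_force: [0.6, 1.1, -0.1]
grip_width: 0.0853
gripper_force: 0.0
```

Request:
apply_moves --pt "0 0 0 0 0 -0.02 1" --pt "0 0 0 0 0 -0.03 1" --pt "0 0 0 0 0 -0.03 1" --pt "0 0 0 0 0 -0.03 1" --pt "0 0 0 0 0 -0.03 1" --pt "0 0 0 0 0 -0.03 1" --pt "0 0 0 0 0 -0.03 1" --pt "0 0 0 0 0 -0.03 1"

```text
clock: 13.4
tcp_pos: [0.5995, 0.261, 0.1731]
orientation: [-1.061, -1.878, -0.605]
contact_force: [0.7, 0.6, -0.0]
grip_width: 0.0855
gripper_force: 0.0
```

```bash
cat > look.py <<'E'
from h import *
def bottles(known,cams=('top','scene')):
    """known: {k:(x,y,t,up)}; refit each near the nearest detections"""
    det={}
    for c in cams:
        grab_frame(c); det[c]=silhouettes('bottle_a',c)
    out={}
    for k,(x,y,t,up) in known.items():
        parts=bottle_up(*B[k]) if up else bottle(*B[k]); ms={}
        for c in cams:
            cen=w2p(c,[[x,y,.05]] if up else [[x+.05*np.cos(t),y+.05*np.sin(t),.02]])[0]
            L=[d for d in det[c] if d['p']>.3 and np.hypot(*(np.array(d['extent'][:2])-cen))<22]
            if L: ms[c]=min(L,key=lambda d:np.hypot(*(np.array(d['extent'][:2])-cen)))['mask']
        if ms:
            q,f=fit(parts,ms,(x,y,t)); out[k]=q
            print(k,'up' if up else 'lying',list(ms),np.round(q,4),round(f,3))
        else: print(k,'not seen')
    return out
E
python3 - <<'E'
from look import *
from plan import st
st()
bottles({'a':(.4326,-.0658,1.5165,0),'c':(.5897,-.0195,1.263,0),'b':(.489,.4446,.545,1)})
E
```

```text
t 13.4 tcp [0.5995 0.261  0.1731] F [ 0.7  0.6 -0. ] w 0.0855 gf 0.0 j [-0.22  0.83  0.17  1.5  -0.99  1.57  0.89] z [-0.45   0.739 -0.502] y [ 0.855  0.518 -0.005]
a lying ['top', 'scene'] [ 0.4332 -0.0656  1.5349] 0.36
c lying ['scene'] [ 0.5896 -0.0195  1.2671] 0.06
b up ['top', 'scene'] [0.4889 0.4424 0.5501] 0.107
```

```bash
python3 - <<'E'
from plan import *
p,R=pick([.5897,-.0195],1.265,h=.027)
plan(R,[p+[0,0,.17],p+[0,0,.03],p])
E
```

```text
turn/6deg [ -2.34 -13.97   8.64]
  shift [-0.2039  0.0752  0.1079] -> [0.602 0.019 0.181]
  shift [ 0.07   -0.      0.1212] -> [0.602 0.019 0.041]
  shift [ 0.015 -0.     0.026] -> [0.602 0.019 0.011]
```

Request:
apply_moves --pt "-0.146 -0.873 0.54 0 0 0 1" --pt "-0.146 -0.873 0.54 0 0 0 1" --pt "-0.146 -0.873 0.54 0 0 0 1" --pt "-0.146 -0.873 0.54 0 0 0 1" --pt "-0.146 -0.873 0.54 0 0 0 1" --pt "-0.146 -0.873 0.54 0 0 0 1" --pt "-0.146 -0.873 0.54 0 0 0 1" --pt "-0.146 -0.873 0.54 0 0 0 1"

```text
clock: 14.27
tcp_pos: [0.5975, 0.2644, 0.1721]
orientation: [-1.904, -2.094, -0.051]
contact_force: [-0.6, -0.0, -1.0]
grip_width: 0.0854
gripper_force: 0.0
```

Request:
apply_moves --pt "-0.146 -0.873 0.54 0 0 0 1" --pt "-0.146 -0.873 0.54 0 0 0 1" --pt "-0.146 -0.873 0.54 0 0 0 1" --pt "-0.146 -0.873 0.54 0 0 0 1" --pt "-0.146 -0.873 0.54 0 0 0 1" --pt "-0.146 -0.873 0.54 0 0 0 1" --pt "-0.146 -0.873 0.54 0 0 0 1" --pt "-0.146 -0.873 0.54 0 0 0 1"

```text
clock: 14.93
tcp_pos: [0.5971, 0.2656, 0.1717]
orientation: [2.23, 1.64, -0.602]
contact_force: [0.8, -0.8, 0.4]
grip_width: 0.0854
gripper_force: 0.0
```

Request:
apply_moves --pt "0 0 0 -0.0255 0.0094 0.0135 1" --pt "0 0 0 -0.0255 0.0094 0.0135 1" --pt "0 0 0 -0.0255 0.0094 0.0135 1" --pt "0 0 0 -0.0255 0.0094 0.0135 1" --pt "0 0 0 -0.0255 0.0094 0.0135 1" --pt "0 0 0 -0.0255 0.0094 0.0135 1" --pt "0 0 0 -0.0255 0.0094 0.0135 1" --pt "0 0 0 -0.0255 0.0094 0.0135 1"

```text
clock: 15.6
tcp_pos: [0.6001, 0.021, 0.179]
orientation: [2.232, 1.645, -0.601]
contact_force: [0.5, 0.4, 0.2]
grip_width: 0.0857
gripper_force: 0.0
```

```bash
python3 - <<'E'
from plan import *
from look import *
bottles({'a':(.4326,-.0658,1.5165,0),'c':(.5897,-.0195,1.263,0)})
p,R=pick([.5897,-.0195],1.265,h=.027)
plan(R,[p+[0,0,.17],p+[0,0,.03],p])
E
```

```text
a lying ['top', 'scene'] [ 0.4339 -0.0659  1.534 ] 0.06
c lying ['top', 'scene'] [ 0.5895 -0.0198  1.2669] 0.18
turn/6deg [-0.03 -0.01  0.03]
  shift [-0.0021  0.0021 -0.0006] -> [0.602 0.019 0.181]
  shift [ 0.07   -0.      0.1212] -> [0.602 0.019 0.041]
  shift [ 0.015 -0.     0.026] -> [0.602 0.019 0.011]
```

Request:
apply_moves --pt "0 0 0 -0.002 0.002 -0.0006 1" --pt "0 0 0 0.0117 0 0.0202 1" --pt "0 0 0 0.0117 0 0.0202 1" --pt "0 0 0 0.0117 0 0.0202 1" --pt "0 0 0 0.0117 0 0.0202 1" --pt "0 0 0 0.0117 0 0.0202 1" --pt "0 0 0 0.0117 0 0.0202 1" --pt "0 0 0 0.005 0 0.0086 1"

```text
clock: 16.47
tcp_pos: [0.601, 0.0222, 0.0277]
orientation: [2.231, 1.648, -0.604]
contact_force: [-0.1, 0.9, 0.4]
grip_width: 0.0854
gripper_force: 0.0
```

Request:
apply_moves --pt "0 0 0 0.005 0 0.0087 1" --pt "0 0 0 0.005 0 0.0087 1" --pt "0 0 0 0 0 0 1" --pt "0 0 0 0 0 0 -1" --pt "0 0 0 0 0 0 -1" --pt "0 0 0 0 0 0 -1" --pt "0 0 0 0 0 0 -1" --pt "0 0 0 0 0 0 -1"

```text
clock: 17.13
tcp_pos: [0.603, 0.0201, 0.0121]
orientation: [2.233, 1.642, -0.598]
contact_force: [-1.1, 1.8, 5.4]
grip_width: 0.0392
gripper_force: 41.5
```

Request:
apply_moves --pt "0 0 0 0 0 0 -1" --pt "0 0 0 0 0 0 -1" --pt "0 0 0 0 0 0 -1" --pt "0 0 0 -0.005 0 -0.0087 -1" --pt "0 0 0 -0.01 0 -0.0173 -1" --pt "0 0 0 -0.015 0 -0.026 -1" --pt "0 0 0 -0.015 0 -0.026 -1" --pt "0 0 0 -0.015 0 -0.026 -1"

```text
clock: 17.8
tcp_pos: [0.6022, 0.0194, 0.1327]
orientation: [2.233, 1.642, -0.6]
contact_force: [0.4, -0.5, -0.7]
grip_width: 0.0396
gripper_force: 41.0
```

Request:
apply_moves --pt "0 0 0 -0.015 0 -0.026 -1" --pt "0 0 0 -0.015 0 -0.026 -1" --pt "0 0 0 0 0 0 -1" --pt "0 0 0 0 0 0 -1" --pt "0 0 0 0 0 0 -1" --pt "0 0 0 0 0 0 -1" --pt "0 0 0 0 0 0 -1" --pt "0 0 0 0 0 0 -1"

```text
clock: 18.47
tcp_pos: [0.6022, 0.0197, 0.1902]
orientation: [2.233, 1.643, -0.602]
contact_force: [-0.8, 0.3, -1.2]
grip_width: 0.0395
gripper_force: 41.0
```

```bash
python3 - <<'E'
from plan import *
st()
q,R2,v=place(np.array([.5896,-.0196]),1.266,'c',[.602,.019,.0115],0.)
print(v,q); p,R,o=cur()
plan(R2,[[q[0],q[1],p[2]],q+[0,0,.01],q])
E
```

```text
t 18.47 tcp [0.6022 0.0197 0.1902] F [-0.8  0.3 -1.2] w 0.0395 gf 41.0 j [-0.93  0.74  0.9   1.67 -0.09  1.2  -0.37] z [-0.153 -0.477 -0.866] y [ 0.954 -0.299 -0.004]
[-0.03936047  0.          0.01290982] [0.53609127 0.36626726 0.04654208]
turn/6deg [ 2.28 14.   -8.65]
  shift [0.1653 0.1232 0.2864] -> [0.536 0.366 0.19 ]
  shift [-0.1158  0.      0.0669] -> [0.536 0.366 0.057]
  shift [-0.0087  0.      0.005 ] -> [0.536 0.366 0.047]
```

Request:
apply_moves --pt "0.1425 0.875 -0.54 0 0 0 -1" --pt "0.1425 0.875 -0.54 0 0 0 -1" --pt "0.1425 0.875 -0.54 0 0 0 -1" --pt "0.1425 0.875 -0.54 0 0 0 -1" --pt "0.1425 0.875 -0.54 0 0 0 -1" --pt "0.1425 0.875 -0.54 0 0 0 -1" --pt "0.1425 0.875 -0.54 0 0 0 -1" --pt "0.1425 0.875 -0.54 0 0 0 -1"

```text
clock: 19.13
tcp_pos: [0.6028, 0.0191, 0.1916]
orientation: [-1.895, -2.095, -0.064]
contact_force: [-0.2, -0.2, -2.5]
grip_width: 0.0396
gripper_force: 40.9
```

Request:
apply_moves --pt "0.1425 0.875 -0.54 0 0 0 -1" --pt "0.1425 0.875 -0.54 0 0 0 -1" --pt "0.1425 0.875 -0.54 0 0 0 -1" --pt "0.1425 0.875 -0.54 0 0 0 -1" --pt "0.1425 0.875 -0.54 0 0 0 -1" --pt "0.1425 0.875 -0.54 0 0 0 -1" --pt "0.1425 0.875 -0.54 0 0 0 -1" --pt "0.1425 0.875 -0.54 0 0 0 -1"

```text
clock: 19.8
tcp_pos: [0.6027, 0.0182, 0.1906]
orientation: [-1.056, -1.876, -0.615]
contact_force: [0.4, 0.8, -0.6]
grip_width: 0.0394
gripper_force: 40.9
```

Request:
apply_moves --pt "0 0 0 0.0138 0.0103 0.0239 -1" --pt "0 0 0 0.0138 0.0103 0.0239 -1" --pt "0 0 0 0.0138 0.0103 0.0239 -1" --pt "0 0 0 0.0138 0.0103 0.0239 -1" --pt "0 0 0 0.0138 0.0103 0.0239 -1" --pt "0 0 0 0.0138 0.0103 0.0239 -1" --pt "0 0 0 0.0138 0.0103 0.0239 -1" --pt "0 0 0 0.0138 0.0103 0.0239 -1"

```text
clock: 20.47
tcp_pos: [0.5585, 0.252, 0.1902]
orientation: [-1.06, -1.878, -0.61]
contact_force: [1.0, 0.5, -0.3]
grip_width: 0.0393
gripper_force: 41.0
```

Request:
apply_moves --pt "0 0 0 0.0138 0.0103 0.0239 -1" --pt "0 0 0 0.0138 0.0103 0.0239 -1" --pt "0 0 0 0.0138 0.0103 0.0239 -1" --pt "0 0 0 0.0138 0.0103 0.0239 -1" --pt "0 0 0 0 0 0 -1" --pt "0 0 0 0 0 0 -1" --pt "0 0 0 0 0 0 -1" --pt "0 0 0 0 0 0 -1"

```text
clock: 21.13
tcp_pos: [0.5379, 0.3653, 0.1904]
orientation: [-1.062, -1.878, -0.612]
contact_force: [0.5, -0.3, -1.2]
grip_width: 0.0396
gripper_force: 40.9
```

```bash
python3 - <<'E'
from plan import *
st()
q,R2,v=place(np.array([.5896,-.0196]),1.266,'c',[.602,.019,.0115],0.)
print(v,q); p,R,o=cur()
plan(R2,[[q[0],q[1],p[2]],q+[0,0,.01],q])
E
```

```text
t 21.13 tcp [0.5379 0.3653 0.1904] F [ 0.5 -0.3 -1.2] w 0.0396 gf 40.9 j [-0.33  0.73  0.09  1.64 -1.06  1.41  0.84] z [-0.446  0.741 -0.502] y [0.857 0.516 0.   ]
[-0.03936047  0.          0.01290982] [0.53609127 0.36626726 0.04654208]
turn/6deg [ 0.03  0.02 -0.02]
  shift [ 0.0009 -0.0011  0.0016] -> [0.536 0.366 0.19 ]
  shift [-0.1159  0.      0.0669] -> [0.536 0.366 0.057]
  shift [-0.0087  0.      0.005 ] -> [0.536 0.366 0.047]
```

Request:
apply_moves --pt "0 0 0 -0.0178 0 0.0103 -1" --pt "0 0 0 -0.0178 0 0.0103 -1" --pt "0 0 0 -0.0178 0 0.0103 -1" --pt "0 0 0 -0.0178 0 0.0103 -1" --pt "0 0 0 -0.0178 0 0.0103 -1" --pt "0 0 0 -0.0178 0 0.0103 -1" --pt "0 0 0 -0.009 0 0.0052 -1" --pt "0 0 0 -0.0088 0 0.0051 -1"

```text
clock: 21.8
tcp_pos: [0.5376, 0.3658, 0.0459]
orientation: [-1.061, -1.877, -0.611]
contact_force: [-0.8, 0.4, -1.1]
grip_width: 0.0396
gripper_force: 40.9
```

Request:
apply_moves --pt "0 0 0 0 0 0 -1" --pt "0 0 0 0 0 0 -1" --pt "0 0 0 -0.0009 0 0.0005 -1" --pt "0 0 0 0 0 0 -1" --pt "0 0 0 -0.0009 0 0.0005 -1" --pt "0 0 0 0 0 0 -1" --pt "0 0 0 0 0 0 -1" --pt "0 0 0 0 0 0 -1"

```text
clock: 22.47
tcp_pos: [0.5373, 0.3672, 0.0455]
orientation: [-1.058, -1.879, -0.612]
contact_force: [0.4, -0.5, -0.4]
grip_width: 0.0395
gripper_force: 40.9
```

Request:
apply_moves --pt "0 0 0 0 0 0 -1" --pt "0 0 0 0 0 0 -1" --pt "0 0 0 -0.0009 0 0.0005 -1" --pt "0 0 0 0 0 0 -1" --pt "0 0 0 0 0 0 -1" --pt "0 0 0 0 0 0 -1" --pt "0 0 0 0 0 0 -1" --pt "0 0 0 0 0 0 -1"

```text
clock: 23.13
tcp_pos: [0.5373, 0.3672, 0.0442]
orientation: [-1.058, -1.878, -0.612]
contact_force: [-0.2, 0.2, -0.8]
grip_width: 0.0391
gripper_force: 40.9
```

Request:
apply_moves --pt "0 0 0 -0.0009 0 0.0005 -1" --pt "0 0 0 0 0 0 -1" --pt "0 0 0 0 0 0 -1" --pt "0 0 0 0 0 0 -1" --pt "0 0 0 0 0 0 -1" --pt "0 0 0 0 0 0 -1" --pt "0 0 0 0 0 0 -1" --pt "0 0 0 0 0 0 -1"

```text
clock: 23.8
tcp_pos: [0.5372, 0.3672, 0.0432]
orientation: [-1.058, -1.878, -0.612]
contact_force: [0.1, -0.0, -0.8]
grip_width: 0.0393
gripper_force: 40.9
```

Request:
apply_moves --pt "0 0 0 -0.0005 0 0.0003 -1" --pt "0 0 0 0 0 0 -1" --pt "0 0 0 0 0 0 -1" --pt "0 0 0 0 0 0 -1" --pt "0 0 0 0 0 0 -1" --pt "0 0 0 0 0 0 -1" --pt "0 0 0 0 0 0 -1" --pt "0 0 0 0 0 0 -1"

```text
clock: 24.47
tcp_pos: [0.5373, 0.3671, 0.0428]
orientation: [-1.058, -1.878, -0.612]
contact_force: [0.6, -0.8, 2.8]
grip_width: 0.0393
gripper_force: 41.2
```

Contact; release, retreat and look.

Request:
apply_moves --pt "0 0 0 0 0 0 0.2" --pt "0 0 0 0 0 0 1" --pt "0 0 0 0 0 0 1" --pt "0 0 0 0 0 0 1" --pt "0 0 0 0 0 0 1" --pt "0 0 0 0 0 0 1" --pt "0 0 0 0 0 -0.01 1" --pt "0 0 0 0 0 -0.015 1"

```text
clock: 25.13
tcp_pos: [0.5473, 0.3492, 0.0552]
orientation: [-1.056, -1.877, -0.61]
contact_force: [0.8, -0.2, -0.2]
grip_width: 0.0853
gripper_force: 0.0
```

Request:
apply_moves --pt "0 0 0 0 0 -0.02 1" --pt "0 0 0 0 0 -0.03 1" --pt "0 0 0 0 0 -0.03 1" --pt "0 0 0 0 0 -0.03 1" --pt "0 0 0 0 0 -0.03 1" --pt "0 0 0 0 0 -0.03 1" --pt "0 0 0 0 0 -0.03 1" --pt "0 0 0 0 0 -0.03 1"

```text
clock: 25.8
tcp_pos: [0.6525, 0.1751, 0.1718]
orientation: [-1.06, -1.879, -0.612]
contact_force: [0.6, 1.4, -0.7]
grip_width: 0.0854
gripper_force: 0.0
```

```bash
python3 - <<'E'
from look import *
from plan import *
st()
bottles({'a':(.4339,-.0658,1.53,0),'c':(.5405,.359,.545,1),'b':(.489,.4446,.545,1)})
p,R=pick([.4335,-.0658],1.534,h=.029)
plan(R,[p+[0,0,.17],p+[0,0,.03],p])
E
```

```text
t 25.8 tcp [0.6525 0.1751 0.1718] F [ 0.6  1.4 -0.7] w 0.0854 gf 0.0 j [-0.1   0.91  0.18  1.34 -0.93  1.69  0.9 ] z [-0.446  0.741 -0.502] y [0.856 0.516 0.001]
a lying ['scene'] [ 0.4349 -0.0666  1.5721] 0.136
c up ['top', 'scene'] [0.5426 0.3559 0.6435] 0.153
b up ['top', 'scene'] [0.4886 0.4422 0.5437] 0.197
turn/6deg [ -1.56 -14.53   5.92]
  shift [-0.1869 -0.2099  0.0941] -> [ 0.435 -0.025  0.183]
  shift [0.07   0.     0.1212] -> [ 0.435 -0.025  0.043]
  shift [0.015 0.    0.026] -> [ 0.435 -0.025  0.013]
```

Request:
apply_moves --pt "-0.0975 -0.908 0.37 0 0 0 1" --pt "-0.0975 -0.908 0.37 0 0 0 1" --pt "-0.0975 -0.908 0.37 0 0 0 1" --pt "-0.0975 -0.908 0.37 0 0 0 1" --pt "-0.0975 -0.908 0.37 0 0 0 1" --pt "-0.0975 -0.908 0.37 0 0 0 1" --pt "-0.0975 -0.908 0.37 0 0 0 1" --pt "-0.0975 -0.908 0.37 0 0 0 1"

```text
clock: 26.67
tcp_pos: [0.6506, 0.1787, 0.1706]
orientation: [-1.769, -2.251, -0.092]
contact_force: [0.3, 0.4, -1.4]
grip_width: 0.0854
gripper_force: 0.0
```

Request:
apply_moves --pt "-0.0975 -0.908 0.37 0 0 0 1" --pt "-0.0975 -0.908 0.37 0 0 0 1" --pt "-0.0975 -0.908 0.37 0 0 0 1" --pt "-0.0975 -0.908 0.37 0 0 0 1" --pt "-0.0975 -0.908 0.37 0 0 0 1" --pt "-0.0975 -0.908 0.37 0 0 0 1" --pt "-0.0975 -0.908 0.37 0 0 0 1" --pt "-0.0975 -0.908 0.37 0 0 0 1"

```text
clock: 27.33
tcp_pos: [0.6504, 0.1798, 0.1703]
orientation: [1.961, 1.896, -0.528]
contact_force: [0.5, 0.0, -1.6]
grip_width: 0.0852
gripper_force: 0.0
```

Request:
apply_moves --pt "0 0 0 -0.0156 -0.0175 0.0078 1" --pt "0 0 0 -0.0156 -0.0175 0.0078 1" --pt "0 0 0 -0.0156 -0.0175 0.0078 1" --pt "0 0 0 -0.0156 -0.0175 0.0078 1" --pt "0 0 0 -0.0156 -0.0175 0.0078 1" --pt "0 0 0 -0.0156 -0.0175 0.0078 1" --pt "0 0 0 -0.0156 -0.0175 0.0078 1" --pt "0 0 0 -0.0156 -0.0175 0.0078 1"

```text
clock: 28.0
tcp_pos: [0.5046, 0.0438, 0.1779]
orientation: [1.963, 1.901, -0.528]
contact_force: [-0.2, 0.5, -0.4]
grip_width: 0.0854
gripper_force: 0.0
```

```bash
python3 - <<'E'
from look import *
from plan import *
st()
bottles({'a':(.4339,-.0658,1.53,0),'c':(.5405,.359,.545,1),'b':(.489,.4446,.545,1)})
p,R=pick([.4335,-.0658],1.534,h=.029)
plan(R,[p+[0,0,.17],p+[0,0,.03],p])
E
```

```text
t 28.0 tcp [0.5046 0.0438 0.1779] F [-0.2  0.5 -0.4] w 0.0854 gf 0.0 j [-1.22  0.59  0.99  1.99  0.01  0.98 -0.31] z [-0.02  -0.498 -0.867] y [ 0.999 -0.033 -0.004]
a lying ['top', 'scene'] [ 0.434  -0.0659  1.5317] 0.109
c up ['scene'] [0.5393 0.3598 0.6177] 0.131
b up ['top', 'scene'] [0.4878 0.4424 0.6728] 0.426
turn/6deg [-0.01 -0.02  0.04]
  shift [-0.0648 -0.0681  0.0321] -> [ 0.435 -0.025  0.183]
  shift [0.07   0.     0.1212] -> [ 0.435 -0.025  0.043]
  shift [0.015 0.    0.026] -> [ 0.435 -0.025  0.013]
```

Request:
apply_moves --pt "0 0 0 -0.0162 -0.017 0.008 1" --pt "0 0 0 -0.0162 -0.017 0.008 1" --pt "0 0 0 -0.0162 -0.017 0.008 1" --pt "0 0 0 -0.0162 -0.017 0.008 1" --pt "0 0 0 0.01 0 0.0173 1" --pt "0 0 0 0.01 0 0.0173 1" --pt "0 0 0 0.01 0 0.0173 1" --pt "0 0 0 0.01 0 0.0173 1"

```text
clock: 28.87
tcp_pos: [0.4371, -0.0243, 0.1022]
orientation: [1.962, 1.9, -0.525]
contact_force: [0.3, 0.1, 0.7]
grip_width: 0.0856
gripper_force: 0.0
```

```bash
python3 - <<'E'
from plan import *
st()
p,R=pick([.4338,-.0658],1.532,h=.029)
plan(R,[p+[0,0,.03],p])
E
```

```text
t 28.87 tcp [ 0.4371 -0.0243  0.1022] F [0.3 0.1 0.7] w 0.0856 gf 0.0 j [-1.17  0.61  0.95  2.23  0.02  0.7  -0.32] z [-0.017 -0.498 -0.867] y [ 0.999 -0.032 -0.001]
turn/6deg [ 0.02 -0.02  0.06]
  shift [ 0.0289 -0.0017  0.0519] -> [ 0.435 -0.025  0.043]
  shift [0.015 0.    0.026] -> [ 0.435 -0.025  0.013]
```

Request:
apply_moves --pt "0 0 0 0.0096 -0.0005 0.0173 1" --pt "0 0 0 0.0096 -0.0005 0.0173 1" --pt "0 0 0 0.0097 -0.0005 0.0173 1" --pt "0 0 0 0.005 0 0.0087 1" --pt "0 0 0 0.005 0 0.0087 1" --pt "0 0 0 0.005 0 0.0087 1" --pt "0 0 0 0 0 0 1" --pt "0 0 0 0 0 0 1"

```text
clock: 29.53
tcp_pos: [0.4346, -0.0266, 0.0139]
orientation: [1.964, 1.898, -0.527]
contact_force: [-0.0, -0.1, 0.8]
grip_width: 0.0852
gripper_force: 0.0
```

Request:
apply_moves --pt "0 0 0 0 0 0 -1" --pt "0 0 0 0 0 0 -1" --pt "0 0 0 0 0 0 -1" --pt "0 0 0 0 0 0 -1" --pt "0 0 0 0 0 0 -1" --pt "0 0 0 0 0 0 -1" --pt "0 0 0 0 0 0 -1" --pt "0 0 0 0 0 0 -1"

```text
clock: 30.2
tcp_pos: [0.4348, -0.0264, 0.0144]
orientation: [1.965, 1.898, -0.526]
contact_force: [-1.2, 1.9, 6.2]
grip_width: 0.0432
gripper_force: 40.8
```

Request:
apply_moves --pt "0 0 0 -0.005 0 -0.0087 -1" --pt "0 0 0 -0.01 0 -0.0173 -1" --pt "0 0 0 -0.01 0 -0.0173 -1" --pt "0 0 0 -0.01 0 -0.0173 -1" --pt "0 0 0 -0.01 0 -0.0173 -1" --pt "0 0 0 -0.01 0 -0.0173 -1" --pt "0 0 0 -0.01 0 -0.0173 -1" --pt "0 0 0 -0.01 0 -0.0173 -1"

```text
clock: 30.87
tcp_pos: [0.434, -0.0271, 0.165]
orientation: [1.966, 1.898, -0.527]
contact_force: [0.1, 1.1, -1.2]
grip_width: 0.0438
gripper_force: 41.2
```

Request:
apply_moves --pt "0 0 0 -0.01 0 -0.0173 -1" --pt "0 0 0 -0.01 0 -0.0173 -1" --pt "0 0 0 0 0.02 0 -1" --pt "0 0 0 0 0.02 0 -1" --pt "0 0 0 0 0.02 0 -1" --pt "0 0 0 0 0.02 0 -1" --pt "0 0 0 0 0.02 0 -1" --pt "0 0 0 0 0 0 -1"

```text
clock: 31.53
tcp_pos: [0.5377, -0.0305, 0.2047]
orientation: [1.963, 1.897, -0.523]
contact_force: [-0.3, -0.3, -0.2]
grip_width: 0.0435
gripper_force: 41.3
```

```bash
python3 - <<'E'
from plan import *
st()
q,R2,v=place(np.array([.4338,-.0658]),1.532,'a',[.435,-.025,.0135],-.1)
print(v,q); p,R,o=cur()
plan(R2,[[q[0],q[1],p[2]],q+[0,0,.01],q])
E
```

```text
t 31.53 tcp [ 0.5377 -0.0305  0.2047] F [-0.3 -0.3 -0.2] w 0.0435 gf 41.3 j [-1.09  0.56  1.02  1.95  0.05  0.96 -0.2 ] z [-0.015 -0.499 -0.867] y [ 0.999 -0.034  0.002]
[-0.03959756  0.          0.01304671] [0.58795873 0.28077009 0.04681584]
turn/6deg [ 1.61 14.53 -5.91]
  shift [0.12   0.2044 0.2079] -> [0.588 0.281 0.205]
  shift [-0.128   0.      0.0739] -> [0.588 0.281 0.057]
  shift [-0.0087  0.      0.005 ] -> [0.588 0.281 0.047]
```

Request:
apply_moves --pt "0.1 0.908 -0.37 0 0 0 -1" --pt "0.1 0.908 -0.37 0 0 0 -1" --pt "0.1 0.908 -0.37 0 0 0 -1" --pt "0.1 0.908 -0.37 0 0 0 -1" --pt "0.1 0.908 -0.37 0 0 0 -1" --pt "0.1 0.908 -0.37 0 0 0 -1" --pt "0.1 0.908 -0.37 0 0 0 -1" --pt "0.1 0.908 -0.37 0 0 0 -1"

```text
clock: 32.2
tcp_pos: [0.534, -0.0307, 0.205]
orientation: [-1.762, -2.246, -0.099]
contact_force: [0.9, 0.2, -2.2]
grip_width: 0.0435
gripper_force: 41.3
```

Request:
apply_moves --pt "0.1 0.908 -0.37 0 0 0 -1" --pt "0.1 0.908 -0.37 0 0 0 -1" --pt "0.1 0.908 -0.37 0 0 0 -1" --pt "0.1 0.908 -0.37 0 0 0 -1" --pt "0.1 0.908 -0.37 0 0 0 -1" --pt "0.1 0.908 -0.37 0 0 0 -1" --pt "0.1 0.908 -0.37 0 0 0 -1" --pt "0.1 0.908 -0.37 0 0 0 -1"

```text
clock: 32.87
tcp_pos: [0.5341, -0.0314, 0.2043]
orientation: [-1.056, -1.874, -0.61]
contact_force: [-0.1, 1.8, -1.8]
grip_width: 0.0434
gripper_force: 41.4
```

Request:
apply_moves --pt "0 0 0 0.01 0.017 0.0173 -1" --pt "0 0 0 0.01 0.017 0.0173 -1" --pt "0 0 0 0.01 0.017 0.0173 -1" --pt "0 0 0 0.01 0.017 0.0173 -1" --pt "0 0 0 0.01 0.017 0.0173 -1" --pt "0 0 0 0.01 0.017 0.0173 -1" --pt "0 0 0 0.01 0.017 0.0173 -1" --pt "0 0 0 0.01 0.017 0.0173 -1"

```text
clock: 33.53
tcp_pos: [0.5674, 0.1778, 0.2037]
orientation: [-1.059, -1.877, -0.606]
contact_force: [0.6, -0.5, -1.5]
grip_width: 0.0435
gripper_force: 41.5
```

```bash
python3 - <<'E'
from plan import *
from look import *
st()
bottles({'c':(.5405,.359,.545,1),'b':(.489,.4446,.545,1)})
q,R2,v=place(np.array([.4338,-.0658]),1.532,'a',[.4348,-.0264,.0144],-.1)
print(v,q); p,R,o=cur()
plan(R2,[[q[0],q[1],p[2]],q+[0,0,.01],q])
E
```

```text
t 33.53 tcp [0.5674 0.1778 0.2037] F [ 0.6 -0.5 -1.5] w 0.0435 gf 41.5 j [-0.19  0.76  0.3   1.58 -0.96  1.68  1.  ] z [-0.451  0.739 -0.5  ] y [ 0.855  0.519 -0.004]
c up ['top', 'scene'] [0.5427 0.356  0.5252] 0.107
b up ['top', 'scene'] [0.4882 0.4432 0.5707] 0.227
[-0.03792932  0.          0.01312278] [0.58842553 0.28000061 0.04540914]
turn/6deg [-0.03  0.   -0.02]
  shift [0.0383 0.0715 0.0664] -> [0.588 0.28  0.204]
  shift [-0.1284  0.      0.0741] -> [0.588 0.28  0.055]
  shift [-0.0087  0.      0.005 ] -> [0.588 0.28  0.045]
```

Request:
apply_moves --pt "0 0 0 0.0096 0.0179 0.0166 -1" --pt "0 0 0 0.0096 0.0179 0.0166 -1" --pt "0 0 0 0.0096 0.0179 0.0166 -1" --pt "0 0 0 0.0096 0.0179 0.0166 -1" --pt "0 0 0 0 0 0 -1" --pt "0 0 0 0 0 0 -1" --pt "0 0 0 0 0 0 -1" --pt "0 0 0 0 0 0 -1"

```text
clock: 34.4
tcp_pos: [0.5899, 0.2771, 0.2031]
orientation: [-1.062, -1.876, -0.608]
contact_force: [-0.0, 0.7, -0.8]
grip_width: 0.0436
gripper_force: 41.4
```

Request:
apply_moves --pt "0 0 0 -0.0199 0 0.0115 -1" --pt "0 0 0 -0.0199 0 0.0115 -1" --pt "0 0 0 -0.0199 0 0.0115 -1" --pt "0 0 0 -0.0199 0 0.0115 -1" --pt "0 0 0 -0.0199 0 0.0115 -1" --pt "0 0 0 -0.0199 0 0.0115 -1" --pt "0 0 0 -0.01 0 0.0058 -1" --pt "0 0 0 -0.0087 0 0.005 -1"

```text
clock: 35.07
tcp_pos: [0.589, 0.278, 0.0426]
orientation: [-1.061, -1.875, -0.608]
contact_force: [-0.4, -0.5, -0.7]
grip_width: 0.0433
gripper_force: 41.4
```

Request:
apply_moves --pt "0 0 0 0 0 0 -1" --pt "0 0 0 0 0 0 -1" --pt "0 0 0 0 0 0 -1" --pt "0 0 0 0 0 0 -1" --pt "0 0 0 0 0 0 -1" --pt "0 0 0 0 0 0 -1" --pt "0 0 0 0 0 0 -1" --pt "0 0 0 0 0 0 -1"

```text
clock: 35.73
tcp_pos: [0.5892, 0.2796, 0.0443]
orientation: [-1.058, -1.876, -0.609]
contact_force: [0.8, 0.1, -1.1]
grip_width: 0.0437
gripper_force: 41.4
```

Request:
apply_moves --pt "0 0 0 -0.0013 0 0.00075 -1" --pt "0 0 0 0 0 0 -1" --pt "0 0 0 0 0 0 -1" --pt "0 0 0 0 0 0 -1" --pt "0 0 0 0 0 0 -1" --pt "0 0 0 0 0 0 -1" --pt "0 0 0 0 0 0 -1" --pt "0 0 0 0 0 0 -1"

```text
clock: 36.4
tcp_pos: [0.5891, 0.2795, 0.0425]
orientation: [-1.058, -1.876, -0.609]
contact_force: [0.9, -0.9, -1.3]
grip_width: 0.0439
gripper_force: 41.4
```

Request:
apply_moves --pt "0 0 0 -0.0009 0 0.0005 -1" --pt "0 0 0 0 0 0 -1" --pt "0 0 0 0 0 0 -1" --pt "0 0 0 0 0 0 -1" --pt "0 0 0 0 0 0 -1" --pt "0 0 0 0 0 0 -1" --pt "0 0 0 0 0 0 -1" --pt "0 0 0 0 0 0 -1"

```text
clock: 37.07
tcp_pos: [0.5891, 0.2795, 0.0415]
orientation: [-1.058, -1.876, -0.609]
contact_force: [-0.3, 0.2, -1.5]
grip_width: 0.0433
gripper_force: 41.4
```

Request:
apply_moves --pt "0 0 0 -0.0005 0 0.0003 -1" --pt "0 0 0 0 0 0 -1" --pt "0 0 0 0 0 0 -1" --pt "0 0 0 0 0 0 -1" --pt "0 0 0 0 0 0 -1" --pt "0 0 0 0 0 0 -1" --pt "0 0 0 0 0 0 -1" --pt "0 0 0 0 0 0 -1"

```text
clock: 37.73
tcp_pos: [0.5891, 0.2795, 0.0409]
orientation: [-1.058, -1.876, -0.609]
contact_force: [0.1, -0.1, -1.9]
grip_width: 0.0433
gripper_force: 41.4
```

Request:
apply_moves --pt "0 0 0 -0.0005 0 0.0003 -1" --pt "0 0 0 0 0 0 -1" --pt "0 0 0 0 0 0 -1" --pt "0 0 0 0 0 0 -1" --pt "0 0 0 0 0 0 -1" --pt "0 0 0 0 0 0 -1" --pt "0 0 0 0 0 0 -1" --pt "0 0 0 0 0 0 -1"

```text
clock: 38.4
tcp_pos: [0.5891, 0.2795, 0.0403]
orientation: [-1.058, -1.876, -0.609]
contact_force: [0.4, 0.5, -1.2]
grip_width: 0.0436
gripper_force: 41.4
```

Request:
apply_moves --pt "0 0 0 -0.0005 0 0.0003 -1" --pt "0 0 0 0 0 0 -1" --pt "0 0 0 0 0 0 -1" --pt "0 0 0 0 0 0 -1" --pt "0 0 0 0 0 0 -1" --pt "0 0 0 0 0 0 -1" --pt "0 0 0 0 0 0 -1" --pt "0 0 0 0 0 0 -1"

```text
clock: 39.07
tcp_pos: [0.5892, 0.2795, 0.04]
orientation: [-1.058, -1.876, -0.609]
contact_force: [0.9, -0.9, 2.6]
grip_width: 0.0436
gripper_force: 41.7
```

Request:
apply_moves --pt "0 0 0 -0.0005 0 0.0003 -1" --pt "0 0 0 0 0 0 -1" --pt "0 0 0 0 0 0 -1" --pt "0 0 0 0 0 0 -1" --pt "0 0 0 0 0 0 -1" --pt "0 0 0 0 0 0 -1" --pt "0 0 0 0 0 0 -1" --pt "0 0 0 0 0 0 -1"

```text
clock: 39.73
tcp_pos: [0.5891, 0.2795, 0.04]
orientation: [-1.057, -1.876, -0.609]
contact_force: [-0.1, -2.5, 5.6]
grip_width: 0.0438
gripper_force: 42.1
```

Request:
apply_moves --pt "0 0 0 0 0 0 0.2" --pt "0 0 0 0 0 0 1" --pt "0 0 0 0 0 0 1" --pt "0 0 0 0 0 0 1" --pt "0 0 0 0 0 0 1" --pt "0 0 0 0 0 0 1" --pt "0 0 0 0 0 -0.01 1" --pt "0 0 0 0 0 -0.015 1"

```text
clock: 40.4
tcp_pos: [0.5995, 0.2618, 0.0517]
orientation: [-1.056, -1.875, -0.607]
contact_force: [0.6, 0.6, -0.0]
grip_width: 0.0856
gripper_force: 0.0
```

Request:
apply_moves --pt "0 0 0 0 0 -0.02 1" --pt "0 0 0 0 0 -0.03 1" --pt "0 0 0 0 0 -0.03 1" --pt "0 0 0 0 0 -0.03 1" --pt "0 0 0 0 0 -0.03 1" --pt "0 0 0 0 0 -0.03 1" --pt "0 0 0 0 0 -0.03 1" --pt "0 0 0 0 0 -0.03 1"

```text
clock: 41.07
tcp_pos: [0.7048, 0.0879, 0.168]
orientation: [-1.06, -1.877, -0.608]
contact_force: [0.4, 1.0, -0.2]
grip_width: 0.0854
gripper_force: 0.0
```

```bash
python3 - <<'E'
from look import *
from plan import *
st()
bottles({'a':(.592,.2735,.545,1),'c':(.5427,.356,.545,1),'b':(.489,.4446,.545,1)})
t=np.arctan2(-.111,.6754)
R=Rzy([0,0,-1],[np.cos(t),np.sin(t),0])
plan(R,[[.6754,-.111,.16],[.6754,-.111,.12],[.6754,-.111,.098]])
a=grab_frame('scene'); cv2.imwrite('pics/s3.png',cv2.resize(a[60:260,150:450],(800,533)))
E
```

```text
t 41.07 tcp [0.7048 0.0879 0.168 ] F [ 0.4  1.  -0.2] w 0.0854 gf 0.0 j [-0.04  1.03  0.3   1.12 -0.96  1.86  0.91] z [-0.449  0.74  -0.501] y [ 0.856  0.518 -0.003]
a up ['top', 'scene'] [0.5936 0.2699 0.5785] 0.095
c up ['scene'] [0.5426 0.3574 0.61  ] 0.208
b up ['top', 'scene'] [0.4888 0.4428 0.5541] 0.19
turn/6deg [-3.53 -9.55  6.09]
  shift [-0.2014  0.0035  0.007 ] -> [ 0.675 -0.111  0.16 ]
  shift [0.   0.   0.04] -> [ 0.675 -0.111  0.12 ]
  shift [0.    0.    0.022] -> [ 0.675 -0.111  0.098]
```

View pics/s3.png

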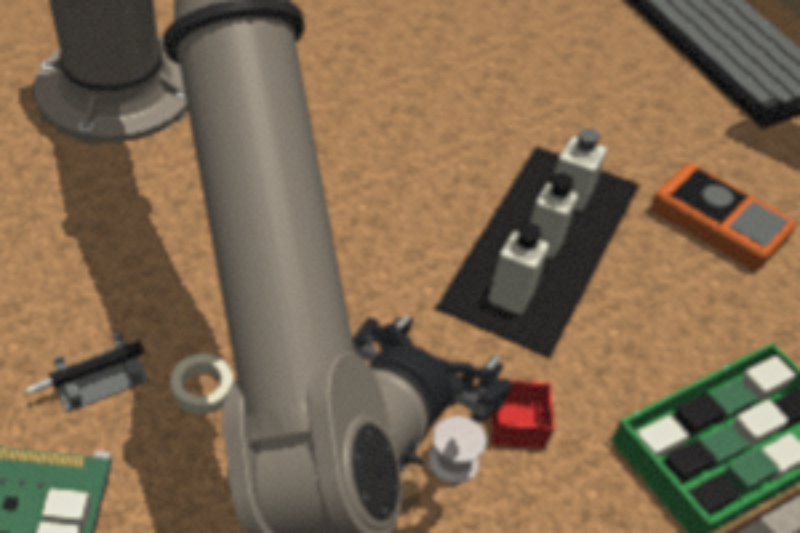

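Request:
apply_moves --pt "-0.294 -0.796 0.5075 0 0 0 -1" --pt "-0.294 -0.796 0.5075 0 0 0 -1" --pt "-0.294 -0.796 0.5075 0 0 0 -1" --pt "-0.294 -0.796 0.5075 0 0 0 -1" --pt "-0.294 -0.796 0.5075 0 0 0 -1" --pt "-0.294 -0.796 0.5075 0 0 0 -1" --pt "-0.294 -0.796 0.5075 0 0 0 -1" --pt "-0.294 -0.796 0.5075 0 0 0 -1"

```text
clock: 41.98
tcp_pos: [0.703, 0.0915, 0.1667]
orientation: [-1.943, -2.048, -0.246]
contact_force: [0.3, 0.5, -0.0]
grip_width: 0.0003
gripper_force: 0.0
```

Request:
apply_moves --pt "-0.294 -0.796 0.5075 0 0 0 -1" --pt "-0.294 -0.796 0.5075 0 0 0 -1" --pt "-0.294 -0.796 0.5075 0 0 0 -1" --pt "-0.294 -0.796 0.5075 0 0 0 -1" --pt "0 0 0 0 0 0 -1" --pt "0 0 0 0 0 0 -1" --pt "0 0 0 0 0 0 -1" --pt "0 0 0 0 0 0 -1"

```text
clock: 42.65
tcp_pos: [0.7037, 0.0885, 0.1664]
orientation: [-2.391, -2.032, 0.001]
contact_force: [0.6, -0.7, -0.7]
grip_width: -0.0001
gripper_force: 0.0
```

Request:
apply_moves --pt "0 0 0 -0.0252 0.0004 0.001 -1" --pt "0 0 0 -0.0252 0.0004 0.001 -1" --pt "0 0 0 -0.0252 0.0004 0.001 -1" --pt "0 0 0 -0.0252 0.0004 0.001 -1" --pt "0 0 0 -0.0252 0.0004 0.001 -1" --pt "0 0 0 -0.0252 0.0004 0.001 -1" --pt "0 0 0 -0.0252 0.0004 0.001 -1" --pt "0 0 0 -0.0252 0.0004 0.001 -1"

```text
clock: 43.32
tcp_pos: [0.6741, -0.1124, 0.1583]
orientation: [-2.393, -2.032, -0.001]
contact_force: [0.7, 0.4, -0.3]
grip_width: -0.0001
gripper_force: 0.0
```

```bash
python3 - <<'E'
from plan import *
st()
t=np.arctan2(-.111,.6754)
R=Rzy([0,0,-1],[np.cos(t),np.sin(t),0])
plan(R,[[.6754,-.111,.16],[.6754,-.111,.12],[.6754,-.111,.1]])
E
```

```text
t 43.32 tcp [ 0.6741 -0.1124  0.1583] F [ 0.7  0.4 -0.3] w -0.0001 gf 0.0 j [-0.46  0.7   0.83  1.64 -0.58  1.07  0.38] z [-0.002  0.002 -1.   ] y [ 0.987 -0.162 -0.002]
turn/6deg [-0.02 -0.02  0.  ]
  shift [ 0.0016  0.0011 -0.0017] -> [ 0.675 -0.111  0.16 ]
  shift [0.   0.   0.04] -> [ 0.675 -0.111  0.12 ]
  shift [0.   0.   0.02] -> [ 0.675 -0.111  0.1  ]
```

Down to 0.118, then slow presses.

Request:
apply_moves --pt "0 0 0 0.001 0.001 0.015 -1" --pt "0 0 0 0 0 0.015 -1" --pt "0 0 0 0 0 0.01 -1" --pt "0 0 0 0 0 0 -1" --pt "0 0 0 0 0 0.002 -1" --pt "0 0 0 0 0 0.002 -1" --pt "0 0 0 0 0 0.002 -1" --pt "0 0 0 0 0 0 -1"

```text
clock: 43.98
tcp_pos: [0.6764, -0.1073, 0.1124]
orientation: [-2.39, -2.037, -0.0]
contact_force: [0.1, 0.2, -0.6]
grip_width: 0.0001
gripper_force: 0.0
```

Request:
apply_moves --pt "0 0 0 0 0 0.002 -1" --pt "0 0 0 0 0 0.002 -1" --pt "0 0 0 0 0 0.002 -1" --pt "0 0 0 0 0 0.002 -1" --pt "0 0 0 0 0 0.001 -1" --pt "0 0 0 0 0 0 -1" --pt "0 0 0 0 0 0 -1" --pt "0 0 0 0 0 0 -1"

```text
clock: 44.65
tcp_pos: [0.6765, -0.1075, 0.1036]
orientation: [-2.39, -2.036, -0.001]
contact_force: [1.8, 1.7, 3.8]
grip_width: 0.0003
gripper_force: 2.0
```

Request:
apply_moves --pt "0 0 0 0 0 0.001 -1" --pt "0 0 0 0 0 0.001 -1" --pt "0 0 0 0 0 0.001 -1" --pt "0 0 0 0 0 0.001 -1" --pt "0 0 0 0 0 0 -1" --pt "0 0 0 0 0 0 -1" --pt "0 0 0 0 0 0 -1" --pt "0 0 0 0 0 0 -1"

```text
clock: 45.32
tcp_pos: [0.6765, -0.1076, 0.1001]
orientation: [-2.39, -2.036, -0.001]
contact_force: [0.0, 3.5, 10.1]
grip_width: -0.0
gripper_force: 5.0
```

Request:
apply_moves --pt "0 0 0 0 0 0.0005 -1" --pt "0 0 0 0 0 0 -1" --pt "0 0 0 0 0 0.0005 -1" --pt "0 0 0 0 0 0 -1" --pt "0 0 0 0 0 0 -1" --pt "0 0 0 0 0 0 -1" --pt "0 0 0 0 0 0 -1" --pt "0 0 0 0 0 0 -1"

```text
clock: 45.98
tcp_pos: [0.6766, -0.1076, 0.1]
orientation: [-2.39, -2.036, -0.002]
contact_force: [-1.4, 4.1, 15.3]
grip_width: -0.0003
gripper_force: 7.9
```

Request:
apply_moves --pt "0 0 0 0 0 -0.002 -1" --pt "0 0 0 0 0 -0.004 -1" --pt "0 0 0 0 0 -0.006 -1" --pt "0 0 0 0 0 -0.01 -1" --pt "0 0 0 0 0 -0.02 -1" --pt "0 0 0 0 0 -0.02 1" --pt "0 0 0 0 0 -0.02 1" --pt "0 0 0 0 0 -0.02 1"

```text
clock: 46.65
tcp_pos: [0.6747, -0.1089, 0.2008]
orientation: [-2.391, -2.033, 0.005]
contact_force: [1.0, -0.0, -1.0]
grip_width: 0.0361
gripper_force: 0.0
```

```bash
python3 - <<'E'
from look import *
from plan import *
st()
bottles({'a':(.592,.2735,.545,1),'c':(.5427,.356,.545,1),'b':(.489,.4446,.545,1)})
ims={}
for c in C:
    ims[c]=grab_frame(c)
for n,parts,q0,yw in (('pen',PEN(.027),(.4655,-.2165,-1.589),1),('plunger_top',[cyl(.024,.104,.112)],(.6754,-.111,0),0),('board',[box(-.065,.065,-.095,.095,.02,.029)],(.5848,-.3655,-.607),1)):
    ms={}
    for c in C:
        cen=w2p(c,[[q0[0],q0[1],.03]])[0]
        L=[d for d in silhouettes(n,c) if d['p']>.2 and np.hypot(*(np.array(d['extent'][:2])-cen))<25]
        if L: ms[c]=L[0]['mask']
    for s in ([{k:v} for k,v in ms.items()]+[ms]):
        print(n,list(s),fit(parts,s,q0,yaw=bool(yw)))
a=ims['top'][140:270,310:450]; cv2.imwrite('pics/t4.png',cv2.resize(a,None,fx=4.5,fy=4.5,interpolation=cv2.INTER_CUBIC))
E
```

```text
t 46.65 tcp [ 0.6747 -0.1089  0.2008] F [ 1. -0. -1.] w 0.0361 gf 0.0 j [-0.48  0.67  0.86  1.6  -0.54  1.14  0.35] z [-0.004  0.    -1.   ] y [ 0.987 -0.161 -0.004]
a up ['top', 'scene'] [0.5937 0.2723 0.6088] 0.132
c up ['top', 'scene'] [0.5422 0.3571 0.5968] 0.191
b up ['top', 'scene'] [0.4887 0.4412 0.5997] 0.233
pen ['scene'] (array([ 0.46345404, -0.21761548, -1.60613268]), np.float64(0.2831435079726652))
pen ['top'] (array([ 0.46548943, -0.21494643, -1.58803903]), np.float64(0.13213026343082346))
pen ['scene', 'top'] (array([ 0.46556723, -0.21567584, -1.58997298]), np.float64(0.21934680977299315))
plunger_top ['scene'] (array([ 0.67544421, -0.11064857]), np.float64(0.06061320754716981))
plunger_top ['scene'] (array([ 0.67544421, -0.11064857]), np.float64(0.06061320754716981))
board ['scene'] (array([ 0.58287202, -0.36221496, -0.60973929]), np.float64(0.060751187872388535))
board ['top'] (array([ 0.58587968, -0.36457527, -0.60943391]), np.float64(0.04679124540251689))
board ['scene', 'top'] (array([ 0.58491593, -0.3636572 , -0.60356403]), np.float64(0.0629310152594939))
```

View pics/t4.png

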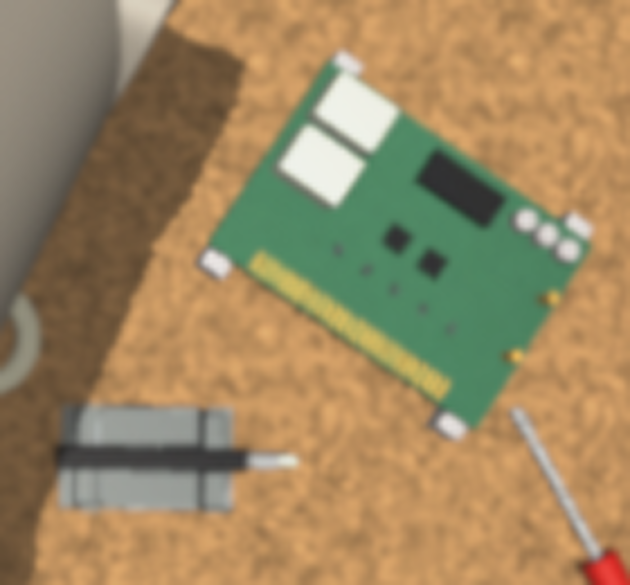

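```bash
python3 - <<'E'
from h import *
from plan import *
f=lambda x,y:(310+(x+.5)/4.5-.5,140+(y+.5)/4.5-.5)
P=p2w('top',[f(257,261),f(442,391)],.029)
print(P,np.linalg.norm(P[0]-P[1]),P.mean(0))
t=-.607;R=np.array([[np.cos(t),-np.sin(t)],[np.sin(t),np.cos(t)]])
for c in ((.585,-.364),(.5859,-.3646)): print('local',(P[:,:2]-c)@R)
pen=np.array([.4655,-.2155]);tp=-1.59
u=np.array([np.cos(tp),np.sin(tp),0]); x=-u; Rp=Rzy([0,0,-1],np.cross([0,0,-1],x))
g=np.array([*pen,.012]); plan(Rp,[g+[0,0,.16],g+[0,0,.02],g])
E
```

```text
[[ 0.57688736 -0.27801192  0.029     ]
 [ 0.50081659 -0.38438328  0.029     ]] 0.13077319272749433 [ 0.53885198 -0.3311976   0.029     ]
local [[-0.05571153  0.06599992]
 [-0.05751839 -0.06476079]]
local [[-0.056793    0.06597937]
 [-0.05859986 -0.06478134]]
turn/6deg [-0.03 -0.01 -1.34]
  shift [-0.1116 -0.2083  0.0277] -> [ 0.466 -0.216  0.172]
  shift [0.   0.   0.14] -> [ 0.466 -0.216  0.032]
  shift [0.   0.   0.02] -> [ 0.466 -0.216  0.012]
```

Request:
apply_moves --pt "-0.015 0 -0.67 0 0 0 1" --pt "-0.015 0 -0.67 0 0 0 1" --pt "0 0 0 -0.0112 -0.0208 0.0028 1" --pt "0 0 0 -0.0112 -0.0208 0.0028 1" --pt "0 0 0 -0.0112 -0.0208 0.0028 1" --pt "0 0 0 -0.0112 -0.0208 0.0028 1" --pt "0 0 0 -0.0112 -0.0208 0.0028 1" --pt "0 0 0 -0.0112 -0.0208 0.0028 1"

```text
clock: 47.92
tcp_pos: [0.5489, -0.1732, 0.1829]
orientation: [2.243, 2.199, 0.003]
contact_force: [-0.2, -0.1, -0.1]
grip_width: 0.0857
gripper_force: 0.0
```

Request:
apply_moves --pt "0 0 0 -0.0112 -0.0208 0.0028 1" --pt "0 0 0 -0.0112 -0.0208 0.0028 1" --pt "0 0 0 -0.0112 -0.0208 0.0028 1" --pt "0 0 0 -0.0112 -0.0208 0.0028 1" --pt "0 0 0 0 0 0.02 1" --pt "0 0 0 0 0 0.02 1" --pt "0 0 0 0 0 0.02 1" --pt "0 0 0 0 0 0.02 1"

```text
clock: 48.58
tcp_pos: [0.4662, -0.2159, 0.0911]
orientation: [2.243, 2.199, 0.003]
contact_force: [0.2, 0.7, -0.6]
grip_width: 0.0855
gripper_force: 0.0
```

```bash
python3 - <<'E'
from plan import *
pen=np.array([.4655,-.2155]);tp=-1.59
st()
u=np.array([np.cos(tp),np.sin(tp),0]); x=-u; Rp=Rzy([0,0,-1],np.cross([0,0,-1],x))
g=np.array([*pen,.012]); plan(Rp,[g+[0,0,.02],g])
E
```

```text
t 48.58 tcp [ 0.4662 -0.2159  0.0911] F [ 0.2  0.7 -0.6] w 0.0855 gf 0.0 j [-0.3   0.52  0.79  2.1  -0.56  0.74  0.83] z [ 0.002  0.001 -1.   ] y [ 1.    -0.02   0.002]
turn/6deg [ 0.02 -0.01 -0.01]
  shift [ 0.0004 -0.0007  0.0591] -> [ 0.466 -0.216  0.032]
  shift [0.   0.   0.02] -> [ 0.466 -0.216  0.012]
```

Request:
apply_moves --pt "0 0 0 0 -0.0007 0.02 1" --pt "0 0 0 0 0 0.02 1" --pt "0 0 0 0 0 0.02 1" --pt "0 0 0 0 0 0.01 1" --pt "0 0 0 0 0 0.005 1" --pt "0 0 0 0 0 0.004 1" --pt "0 0 0 0 0 0 1" --pt "0 0 0 0 0 0 1"

```text
clock: 49.25
tcp_pos: [0.4661, -0.2159, 0.0134]
orientation: [2.242, 2.199, 0.003]
contact_force: [0.0, 0.4, -0.0]
grip_width: 0.0852
gripper_force: 0.0
```

Request:
apply_moves --pt "0 0 0 0 0 0 0" --pt "0 0 0 0 0 0 -0.3" --pt "0 0 0 0 0 0 -0.5" --pt "0 0 0 0 0 0 -1" --pt "0 0 0 0 0 0 -1" --pt "0 0 0 0 0 0 -1" --pt "0 0 0 0 0 0 -1" --pt "0 0 0 0 0 0 -1" --grip_force 80

```text
clock: 49.92
tcp_pos: [0.4657, -0.2157, 0.0131]
orientation: [2.243, 2.199, 0.004]
contact_force: [-1.9, 1.2, 5.4]
grip_width: 0.0121
gripper_force: 78.4
```

Request:
apply_moves --pt "0 0 0 0 0 0 -1" --pt "0 0 0 0 0 0 -1" --pt "0 0 0 0 0 -0.003 -1" --pt "0 0 0 0 0 -0.005 -1" --pt "0 0 0 0 0 -0.01 -1" --pt "0 0 0 0 0 -0.015 -1" --pt "0 0 0 0 0 -0.02 -1" --pt "0 0 0 0 0 -0.02 -1"

```text
clock: 50.58
tcp_pos: [0.465, -0.2158, 0.087]
orientation: [-2.243, -2.199, -0.002]
contact_force: [-0.0, -0.4, -0.1]
grip_width: 0.0128
gripper_force: 78.0
```

Request:
apply_moves --pt "0 0 0 0 0 -0.02 -1" --pt "0 0 0 0 0 -0.02 -1" --pt "0 0 0 0 0 -0.02 -1" --pt "0 0 0 0 0 -0.01 -1" --pt "0 0 0 0 0 0 -1" --pt "0 0 0 0 0 0 -1" --pt "0 0 0 0 0 0 -1" --pt "0 0 0 0 0 0 -1"

```text
clock: 51.25
tcp_pos: [0.4646, -0.2154, 0.1548]
orientation: [-2.242, -2.199, -0.001]
contact_force: [-0.7, -0.6, -0.7]
grip_width: 0.0121
gripper_force: 78.0
```

```bash
cat >> plan.py <<'E'
BC=np.array([.585,-.3642]);BY=-.607
def row(i,bx=-.0578):
    l=np.array([bx,.06-.03*i]);c,s=np.cos(BY),np.sin(BY)
    return np.array([BC[0]+c*l[0]-s*l[1],BC[1]+s*l[0]+c*l[1],.029])
TIP=np.array([-.085,0,-.0139])
def stroke_R(yaw=-.8,b=np.radians(40)):
    u=np.array([np.cos(yaw),np.sin(yaw),0]);z=-np.cos(b)*Z-np.sin(b)*u;x=-(np.cos(b)*u-np.sin(b)*Z)
    return Rzy(z,np.cross(z,x))
E
python3 - <<'E'
from plan import *
from look import *
st();p,R,o=cur()
print('tip pred',p+R.apply(TIP)); [print(i,row(i)) for i in range(5)]
for c in C:
    im=grab_frame(c)
    for d in silhouettes('pen',c):
        if d['p']<.2: continue
        print(c,d['p'],np.round(d['extent'],1),fit(PEN(.1687),{c:d['mask']},(.4648,-.2155,-1.59)))
    t=w2p(c,[p+R.apply(TIP)])[0]; print('tip px',t)
    x,y=np.int32(t); crop=im[y-25:y+25,x-25:x+35]
    cv2.imwrite(f'pics/tip_{c}.png',cv2.resize(crop,None,fx=8,fy=8,interpolation=cv2.INTER_CUBIC))
a=np.vstack([cv2.imread('pics/tip_top.png')[:298],cv2.imread('pics/tip_scene.png')[:298]]);cv2.imwrite('pics/tips.png',a)
R2=stroke_R(); r0=row(0); q=r0-R2.apply(TIP)
plan(R2,[q+[0,0,.1],q+[0,0,.02],q])
E
```

```text
t 51.25 tcp [ 0.4646 -0.2154  0.1548] F [-0.7 -0.6 -0.7] w 0.0121 gf 78.0 j [-0.39  0.43  0.9   2.06 -0.44  0.86  0.74] z [-0.001  0.001 -1.   ] y [ 1.    -0.02  -0.001]
tip pred [ 0.46296522 -0.30044857  0.16856392]
0 [ 0.57174958 -0.28194876  0.029     ]
1 [ 0.5546374  -0.30658965  0.029     ]
2 [ 0.53752522 -0.33123054  0.029     ]
3 [ 0.52041304 -0.35587142  0.029     ]
4 [ 0.50330087 -0.38051231  0.029     ]
scene 0.49 [176.2 165.7  43.7  22.4] (array([ 0.4649889 , -0.2158451 , -1.59773942]), np.float64(0.4914916727009413))
tip px [147.67951465 177.608578  ]
top 0.4 [340.5 243.2  14.3   8. ] (array([ 0.46615513, -0.21168544, -1.60062219]), np.float64(0.6940856560163154))
tip px [391.41771042 243.64229245]
turn/6deg [ 2.64  6.3  -7.23]
  shift [-0.0252  0.0305 -0.0443] -> [ 0.52  -0.229  0.173]
  shift [-0.0514 -0.      0.0613] -> [ 0.52  -0.229  0.093]
  shift [-0.0129 -0.      0.0153] -> [ 0.52  -0.229  0.073]
```

View pics/tips.png

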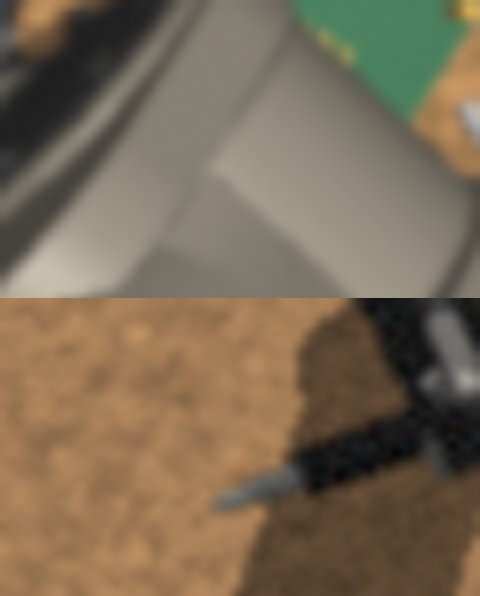

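Request:
apply_moves --pt "0.22 0.525 -0.6025 0 0 0 -1" --pt "0.22 0.525 -0.6025 0 0 0 -1" --pt "0.22 0.525 -0.6025 0 0 0 -1" --pt "0.22 0.525 -0.6025 0 0 0 -1" --pt "0.22 0.525 -0.6025 0 0 0 -1" --pt "0.22 0.525 -0.6025 0 0 0 -1" --pt "0.22 0.525 -0.6025 0 0 0 -1" --pt "0.22 0.525 -0.6025 0 0 0 -1"

```text
clock: 52.12
tcp_pos: [0.4652, -0.2163, 0.1555]
orientation: [-1.377, -2.315, -0.255]
contact_force: [1.1, -0.3, -0.1]
grip_width: 0.0122
gripper_force: 78.1
```

Request:
apply_moves --pt "0.22 0.525 -0.6025 0 0 0 -1" --pt "0.22 0.525 -0.6025 0 0 0 -1" --pt "0.22 0.525 -0.6025 0 0 0 -1" --pt "0.22 0.525 -0.6025 0 0 0 -1" --pt "0 0 0 0 0 0 -1" --pt "0 0 0 0 0 0 -1" --pt "0 0 0 0 0 0 -1" --pt "0 0 0 0 0 0 -1"

```text
clock: 52.78
tcp_pos: [0.4651, -0.2159, 0.1562]
orientation: [-0.967, -2.282, -0.351]
contact_force: [0.0, -0.2, -0.4]
grip_width: 0.0123
gripper_force: 78.1
```

```bash
python3 - <<'E'
from plan import *
st()
R2=stroke_R(); r0=row(0); q=r0-R2.apply(TIP)
plan(R2,[q+[0,0,.08],q+[0,0,.02],q])
E
```

```text
t 52.78 tcp [ 0.4651 -0.2159  0.1562] F [ 0.  -0.2 -0.4] w 0.0123 gf 78.1 j [ 0.12  0.75  0.52  1.6  -0.44  1.61  1.56] z [-0.446  0.461 -0.768] y [0.718 0.696 0.   ]
turn/6deg [ 0.01  0.02 -0.01]
  shift [-0.0386  0.0305 -0.0282] -> [ 0.52  -0.229  0.153]
  shift [-0.0386 -0.      0.046 ] -> [ 0.52  -0.229  0.093]
  shift [-0.0129 -0.      0.0153] -> [ 0.52  -0.229  0.073]
```

Request:
apply_moves --pt "0 0 0 -0.0129 0.0102 -0.0094 -1" --pt "0 0 0 -0.0129 0.0102 -0.0094 -1" --pt "0 0 0 -0.0129 0.0102 -0.0094 -1" --pt "0 0 0 -0.0129 0 0.0153 -1" --pt "0 0 0 -0.0129 0 0.0153 -1" --pt "0 0 0 -0.0129 0 0.0153 -1" --pt "0 0 0 -0.0064 0 0.0077 -1" --pt "0 0 0 0 0 0 -1"

```text
clock: 53.45
tcp_pos: [0.5196, -0.2279, 0.081]
orientation: [-0.964, -2.278, -0.351]
contact_force: [0.8, 0.8, 0.3]
grip_width: 0.0122
gripper_force: 78.1
```

```bash
python3 - <<'E'
from plan import *
from look import *
st()
R2=stroke_R(); r0=row(0); q=r0-R2.apply(TIP)
plan(R2,[q+[0,0,.01],q])
p,R,o=cur();tip=p+R.apply(TIP);print('tip',tip)
im=grab_frame('scene');t=w2p('scene',[tip])[0];print('tip px',t,'rows',w2p('scene',[row(i) for i in range(5)]))
crop=im[195:275,95:215];cv2.imwrite('pics/s5.png',cv2.resize(crop,None,fx=6.5,fy=6.5,interpolation=cv2.INTER_CUBIC))
E
```

```text
t 53.45 tcp [ 0.5196 -0.2279  0.081 ] F [0.8 0.8 0.3] w 0.0122 gf 78.1 j [ 0.15  0.91  0.48  1.46 -0.5   1.59  1.56] z [-0.449  0.462 -0.765] y [ 0.718  0.696 -0.001]
turn/6deg [-0.   -0.02 -0.01]
  shift [ 0.0005 -0.0002 -0.0022] -> [ 0.52  -0.229  0.083]
  shift [-0.0064 -0.      0.0077] -> [ 0.52  -0.229  0.073]
tip [ 0.57108972 -0.28101882  0.03691393]
tip px [178.04511642 230.62777211] rows [[178.29898382 232.34206869]
 [167.85919525 231.30972804]
 [157.44848871 230.28129173]
 [147.06610499 229.25667401]
 [136.71129818 228.23579053]]
```

View pics/s5.png

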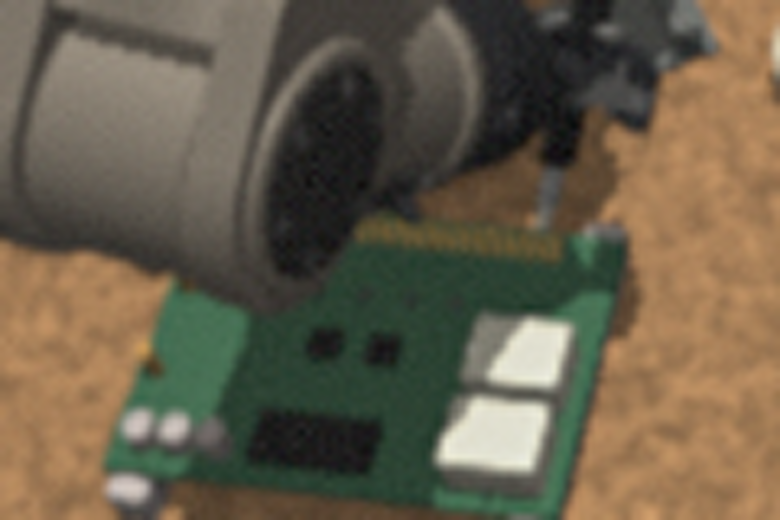

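```bash
python3 - <<'E'
from plan import *
st()
R2=stroke_R(); q=row(-.13)-R2.apply(TIP)
plan(R2,[q+[0,0,.003],q]);e=row(4.13)-R2.apply(TIP)
p,R,o=cur(); print('stroke tool',R.inv().apply(e-q),'len',np.linalg.norm(e-q),'down1mm',R.inv().apply([0,0,-.001]))
E
```

```text
t 53.5 tcp [ 0.5202 -0.2284  0.0824] F [-0.1  0.6  0.2] w 0.0121 gf 78.1 j [ 0.15  0.91  0.48  1.46 -0.5   1.59  1.56] z [-0.448  0.461 -0.766] y [ 0.718  0.696 -0.   ]
turn/6deg [-0. -0. -0.]
  shift [-0.0038  0.0035  0.0053] -> [ 0.522 -0.226  0.076]
  shift [-0.0019 -0.      0.0023] -> [ 0.522 -0.226  0.073]
stroke tool [-0.01882347 -0.12541996 -0.01575911] len 0.12780000000000002 down1mm [-6.42959159e-04  2.61674050e-07  7.65900419e-04]
```

Request:
apply_moves --pt "0 0 0 -0.0019 0.0018 0.0027 -1" --pt "0 0 0 -0.0019 0.0017 0.0026 -1" --pt "0 0 0 0 0 0 -1" --pt "0 0 0 0 0 0 -1" --pt "0 0 0 -0.0006 0 0.0008 -1" --pt "0 0 0 0 0 0 -1" --pt "0 0 0 0 0 0 -1" --pt "0 0 0 0 0 0 -1"

```text
clock: 54.17
tcp_pos: [0.5229, -0.2261, 0.0751]
orientation: [-0.964, -2.282, -0.351]
contact_force: [-0.3, 0.4, -1.3]
grip_width: 0.012
gripper_force: 78.1
```

Request:
apply_moves --pt "0 0 0 -0.0006 0 0.0008 -1" --pt "0 0 0 0 0 0 -1" --pt "0 0 0 0 0 0 -1" --pt "0 0 0 0 0 0 -1" --pt "0 0 0 0 0 0 -1" --pt "0 0 0 0 0 0 -1" --pt "0 0 0 0 0 0 -1" --pt "0 0 0 0 0 0 -1"

```text
clock: 54.83
tcp_pos: [0.5229, -0.226, 0.0741]
orientation: [-0.964, -2.282, -0.351]
contact_force: [-0.8, 0.2, -0.3]
grip_width: 0.0123
gripper_force: 78.1
```

Request:
apply_moves --pt "0 0 0 -0.0003 0 0.0004 -1" --pt "0 0 0 0 0 0 -1" --pt "0 0 0 0 0 0 -1" --pt "0 0 0 0 0 0 -1" --pt "0 0 0 0 0 0 -1" --pt "0 0 0 0 0 0 -1" --pt "0 0 0 0 0 0 -1" --pt "0 0 0 0 0 0 -1"

```text
clock: 55.5
tcp_pos: [0.5229, -0.2259, 0.0736]
orientation: [-0.964, -2.282, -0.351]
contact_force: [-0.2, -0.4, 0.8]
grip_width: 0.0121
gripper_force: 78.1
```

Request:
apply_moves --pt "0 0 0 -0.0003 0 0.0004 -1" --pt "0 0 0 0 0 0 -1" --pt "0 0 0 0 0 0 -1" --pt "0 0 0 0 0 0 -1" --pt "0 0 0 0 0 0 -1" --pt "0 0 0 0 0 0 -1" --pt "0 0 0 0 0 0 -1" --pt "0 0 0 0 0 0 -1"

```text
clock: 56.17
tcp_pos: [0.5228, -0.226, 0.0731]
orientation: [-0.964, -2.282, -0.351]
contact_force: [0.4, 0.2, 0.4]
grip_width: 0.012
gripper_force: 78.1
```

Request:
apply_moves --pt "0 0 0 -0.0003 0 0.0004 -1" --pt "0 0 0 0 0 0 -1" --pt "0 0 0 0 0 0 -1" --pt "0 0 0 0 0 0 -1" --pt "0 0 0 0 0 0 -1" --pt "0 0 0 0 0 0 -1" --pt "0 0 0 0 0 0 -1" --pt "0 0 0 0 0 0 -1"

```text
clock: 56.83
tcp_pos: [0.5228, -0.2259, 0.0726]
orientation: [-0.964, -2.282, -0.351]
contact_force: [-0.7, 0.5, -0.3]
grip_width: 0.0121
gripper_force: 78.1
```

Request:
apply_moves --pt "0 0 0 -0.0003 0 0.0004 -1" --pt "0 0 0 0 0 0 -1" --pt "0 0 0 0 0 0 -1" --pt "0 0 0 -0.0003 0 0.0004 -1" --pt "0 0 0 0 0 0 -1" --pt "0 0 0 0 0 0 -1" --pt "0 0 0 0 0 0 -1" --pt "0 0 0 0 0 0 -1"

```text
clock: 57.5
tcp_pos: [0.5228, -0.2258, 0.0717]
orientation: [-0.964, -2.281, -0.351]
contact_force: [-1.0, 0.1, 3.6]
grip_width: 0.0124
gripper_force: 78.3
```

Request:
apply_moves --pt "0 0 0 -0.0003 0 0.0004 -1" --pt "0 0 0 0 0 0 -1" --pt "0 0 0 0 0 0 -1" --pt "0 0 0 0 0 0 -1" --pt "0 0 0 0 0 0 -1" --pt "0 0 0 0 0 0 -1" --pt "0 0 0 0 0 0 -1" --pt "0 0 0 0 0 0 -1"

```text
clock: 58.17
tcp_pos: [0.5227, -0.2257, 0.0714]
orientation: [-0.964, -2.281, -0.352]
contact_force: [-1.8, 1.3, 5.2]
grip_width: 0.0124
gripper_force: 78.5
```

```bash
python3 - <<'E'
from plan import *
from look import *
st()
p,R,o=cur();tip=p+R.apply(TIP);print('tip',tip)
im=grab_frame('scene');t=w2p('scene',[tip])[0];print('tip px',t)
crop=im[205:255,145:205];cv2.imwrite('pics/s6.png',cv2.resize(crop,None,fx=12,fy=12,interpolation=cv2.INTER_CUBIC))
E
```

```text
t 58.17 tcp [ 0.5227 -0.2257  0.0714] F [-1.8  1.3  5.2] w 0.0124 gf 78.5 j [ 0.15  0.93  0.47  1.46 -0.51  1.57  1.56] z [-0.447  0.461 -0.766] y [0.717 0.697 0.001]
tip [ 0.57431199 -0.27883594  0.02745466]
tip px [179.76382222 232.8527276 ]
```

View pics/s6.png

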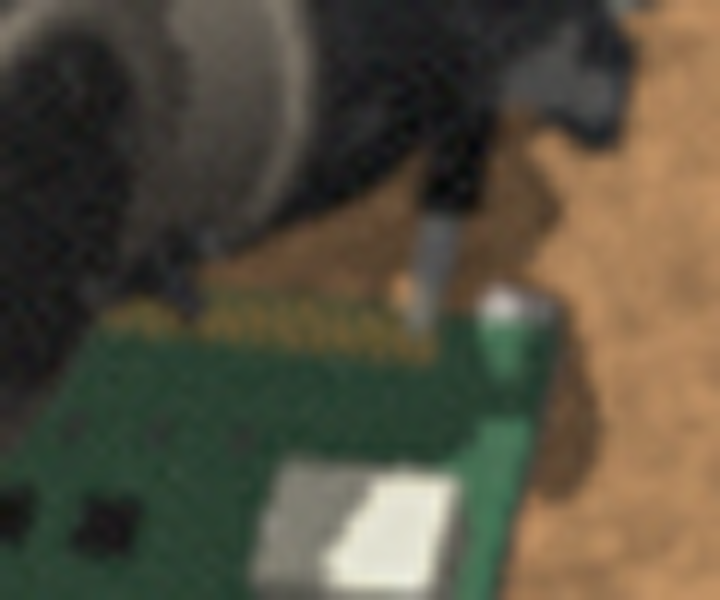

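Request:
apply_moves --pt "0 0 0 -0.0009 0.0003 -0.0012 -1" --pt "0 0 0 0 0 0 -1" --pt "0 0 0 -0.000235 -0.00157 -0.000198 -1" --pt "0 0 0 -0.000235 -0.00157 -0.000198 -1" --pt "0 0 0 -0.000235 -0.00157 -0.000198 -1" --pt "0 0 0 -0.000235 -0.00157 -0.000198 -1" --pt "0 0 0 -0.000235 -0.00157 -0.000198 -1" --pt "0 0 0 -0.000235 -0.00157 -0.000198 -1"

```text
clock: 58.88
tcp_pos: [0.5185, -0.2342, 0.0715]
orientation: [-0.963, -2.281, -0.352]
contact_force: [2.2, 4.0, 5.7]
grip_width: 0.0125
gripper_force: 78.5
```

Request:
apply_moves --pt "0 0 0 -0.000235 -0.00157 -0.000198 -1" --pt "0 0 0 -0.000235 -0.00157 -0.000198 -1" --pt "0 0 0 -0.000235 -0.00157 -0.000198 -1" --pt "0 0 0 -0.000235 -0.00157 -0.000198 -1" --pt "0 0 0 -0.000235 -0.00157 -0.000198 -1" --pt "0 0 0 -0.000235 -0.00157 -0.000198 -1" --pt "0 0 0 -0.000235 -0.00157 -0.000198 -1" --pt "0 0 0 -0.000235 -0.00157 -0.000198 -1"

```text
clock: 59.55
tcp_pos: [0.5112, -0.2453, 0.0714]
orientation: [-0.964, -2.282, -0.351]
contact_force: [1.7, 3.5, 4.9]
grip_width: 0.0123
gripper_force: 78.6
```

```bash
python3 - <<'E'
from plan import *
st()
p,R,o=cur();tip=p+R.apply(TIP);c,s=np.cos(BY),np.sin(BY);d=tip[:2]-BC
print('tip',tip,'board local',c*d[0]+s*d[1],-s*d[0]+c*d[1])
R2=stroke_R();print((R.inv()*R2).as_rotvec()/np.radians(6),R.inv().apply(row(4)-row(0))/76)
E
```

```text
t 59.55 tcp [ 0.5112 -0.2453  0.0714] F [1.7 3.5 4.9] w 0.0123 gf 78.6 j [ 0.17  0.93  0.48  1.46 -0.49  1.58  1.58] z [-0.447  0.461 -0.767] y [0.717 0.697 0.001]
tip [ 0.56283057 -0.29840017  0.02749742] board local -0.055741756703756765 0.0413999651179027
[0.00424483 0.01095459 0.00463211] [-0.00023147 -0.00154966 -0.00019509]
```

Request:
apply_moves --pt "0 0 0 -0.000235 -0.00157 -0.000198 -1" --pt "0 0 0 -0.000235 -0.00157 -0.000198 -1" --pt "0 0 0 -0.000235 -0.00157 -0.000198 -1" --pt "0 0 0 -0.000235 -0.00157 -0.000198 -1" --pt "0 0 0 -0.000235 -0.00157 -0.000198 -1" --pt "0 0 0 -0.000235 -0.00157 -0.000198 -1" --pt "0 0 0 -0.000235 -0.00157 -0.000198 -1" --pt "0 0 0 -0.000235 -0.00157 -0.000198 -1"

```text
clock: 60.22
tcp_pos: [0.5038, -0.2557, 0.0714]
orientation: [-0.964, -2.281, -0.351]
contact_force: [1.1, 3.9, 4.0]
grip_width: 0.012
gripper_force: 78.6
```

Request:
apply_moves --pt "0 0 0 -0.000235 -0.00157 -0.000198 -1" --pt "0 0 0 -0.000235 -0.00157 -0.000198 -1" --pt "0 0 0 -0.000235 -0.00157 -0.000198 -1" --pt "0 0 0 -0.000235 -0.00157 -0.000198 -1" --pt "0 0 0 -0.000235 -0.00157 -0.000198 -1" --pt "0 0 0 -0.000235 -0.00157 -0.000198 -1" --pt "0 0 0 -0.000235 -0.00157 -0.000198 -1" --pt "0 0 0 -0.000235 -0.00157 -0.000198 -1"

```text
clock: 60.88
tcp_pos: [0.4965, -0.2663, 0.0714]
orientation: [-0.964, -2.282, -0.351]
contact_force: [1.6, 3.3, 4.6]
grip_width: 0.0124
gripper_force: 78.6
```

Request:
apply_moves --pt "0 0 0 -0.000235 -0.00157 -0.000198 -1" --pt "0 0 0 -0.000235 -0.00157 -0.000198 -1" --pt "0 0 0 -0.000235 -0.00157 -0.000198 -1" --pt "0 0 0 -0.000235 -0.00157 -0.000198 -1" --pt "0 0 0 -0.000235 -0.00157 -0.000198 -1" --pt "0 0 0 -0.000235 -0.00157 -0.000198 -1" --pt "0 0 0 -0.000235 -0.00157 -0.000198 -1" --pt "0 0 0 -0.000235 -0.00157 -0.000198 -1"

```text
clock: 61.55
tcp_pos: [0.4892, -0.2768, 0.0714]
orientation: [-0.964, -2.282, -0.351]
contact_force: [1.6, 2.4, 4.7]
grip_width: 0.0121
gripper_force: 78.6
```

```bash
python3 - <<'E'
from plan import *
st()
p,R,o=cur();tip=p+R.apply(TIP);c,s=np.cos(BY),np.sin(BY);d=tip[:2]-BC
print('tip',tip,'board local',c*d[0]+s*d[1],-s*d[0]+c*d[1])
E
```

```text
t 61.55 tcp [ 0.4892 -0.2768  0.0714] F [1.6 2.4 4.7] w 0.0121 gf 78.6 j [ 0.22  0.93  0.49  1.47 -0.47  1.57  1.63] z [-0.447  0.461 -0.767] y [0.717 0.697 0.001]
tip [ 0.54084487 -0.3298829   0.0274708 ] board local -0.05584206283789801 0.0030004451953073684
```

Request:
apply_moves --pt "0 0 0 -0.000235 -0.00157 -0.000198 -1" --pt "0 0 0 -0.000235 -0.00157 -0.000198 -1" --pt "0 0 0 -0.000235 -0.00157 -0.000198 -1" --pt "0 0 0 -0.000235 -0.00157 -0.000198 -1" --pt "0 0 0 -0.000235 -0.00157 -0.000198 -1" --pt "0 0 0 -0.000235 -0.00157 -0.000198 -1" --pt "0 0 0 -0.000235 -0.00157 -0.000198 -1" --pt "0 0 0 -0.000235 -0.00157 -0.000198 -1"

```text
clock: 62.22
tcp_pos: [0.4819, -0.2873, 0.0714]
orientation: [-0.964, -2.282, -0.351]
contact_force: [1.5, 3.9, 4.9]
grip_width: 0.0122
gripper_force: 78.6
```

Request:
apply_moves --pt "0 0 0 -0.000235 -0.00157 -0.000198 -1" --pt "0 0 0 -0.000235 -0.00157 -0.000198 -1" --pt "0 0 0 -0.000235 -0.00157 -0.000198 -1" --pt "0 0 0 -0.000235 -0.00157 -0.000198 -1" --pt "0 0 0 -0.000235 -0.00157 -0.000198 -1" --pt "0 0 0 -0.000235 -0.00157 -0.000198 -1" --pt "0 0 0 -0.000235 -0.00157 -0.000198 -1" --pt "0 0 0 -0.000235 -0.00157 -0.000198 -1"

```text
clock: 62.88
tcp_pos: [0.4746, -0.2978, 0.0714]
orientation: [-0.964, -2.282, -0.351]
contact_force: [1.2, 2.2, 5.0]
grip_width: 0.0122
gripper_force: 78.6
```

Request:
apply_moves --pt "0 0 0 -0.000235 -0.00157 -0.000198 -1" --pt "0 0 0 -0.000235 -0.00157 -0.000198 -1" --pt "0 0 0 -0.000235 -0.00157 -0.000198 -1" --pt "0 0 0 -0.000235 -0.00157 -0.000198 -1" --pt "0 0 0 -0.000235 -0.00157 -0.000198 -1" --pt "0 0 0 -0.000235 -0.00157 -0.000198 -1" --pt "0 0 0 -0.000235 -0.00157 -0.000198 -1" --pt "0 0 0 -0.000235 -0.00157 -0.000198 -1"

```text
clock: 63.55
tcp_pos: [0.4673, -0.3083, 0.0714]
orientation: [-0.964, -2.282, -0.351]
contact_force: [0.8, 3.7, 4.8]
grip_width: 0.0125
gripper_force: 78.6
```

Request:
apply_moves --pt "0 0 0 -0.000235 -0.00157 -0.000198 -1" --pt "0 0 0 -0.000235 -0.00157 -0.000198 -1" --pt "0 0 0 -0.000235 -0.00157 -0.000198 -1" --pt "0 0 0 -0.000235 -0.00157 -0.000198 -1" --pt "0 0 0 -0.000235 -0.00157 -0.000198 -1" --pt "0 0 0 -0.000235 -0.00157 -0.000198 -1" --pt "0 0 0 -0.000235 -0.00157 -0.000198 -1" --pt "0 0 0 -0.000235 -0.00157 -0.000198 -1"

```text
clock: 64.22
tcp_pos: [0.46, -0.3188, 0.0714]
orientation: [-0.964, -2.282, -0.351]
contact_force: [1.9, 2.8, 4.7]
grip_width: 0.0124
gripper_force: 78.6
```

Request:
apply_moves --pt "0 0 0 -0.000235 -0.00157 -0.000198 -1" --pt "0 0 0 -0.000235 -0.00157 -0.000198 -1" --pt "0 0 0 -0.000235 -0.00157 -0.000198 -1" --pt "0 0 0 -0.000235 -0.00157 -0.000198 -1" --pt "0 0 0 -0.000235 -0.00157 -0.000198 -1" --pt "0 0 0 -0.000235 -0.00157 -0.000198 -1" --pt "0 0 0 -0.000235 -0.00157 -0.000198 -1" --pt "0 0 0 -0.000235 -0.00157 -0.000198 -1"

```text
clock: 64.88
tcp_pos: [0.4528, -0.3293, 0.0714]
orientation: [-0.964, -2.282, -0.351]
contact_force: [1.9, 2.6, 5.3]
grip_width: 0.0124
gripper_force: 78.6
```

```bash
python3 - <<'E'
from plan import *
st()
p,R,o=cur();tip=p+R.apply(TIP);c,s=np.cos(BY),np.sin(BY);d=tip[:2]-BC
print('tip',tip,'board local',c*d[0]+s*d[1],-s*d[0]+c*d[1])
E
```

```text
t 64.88 tcp [ 0.4528 -0.3293  0.0714] F [1.9 2.6 5.3] w 0.0124 gf 78.6 j [ 0.29  0.94  0.51  1.46 -0.43  1.58  1.7 ] z [-0.447  0.461 -0.767] y [0.717 0.697 0.001]
tip [ 0.5044197  -0.38245328  0.02750401] board local -0.05577389347380565 -0.06095604827214588
```

Request:
apply_moves --pt "0 0 0 -0.000235 -0.00157 -0.000198 -1" --pt "0 0 0 -0.000235 -0.00157 -0.000198 -1" --pt "0 0 0 0 0 0 -1" --pt "0 0 0 0 0 0 -1" --pt "0 0 0 0.0032 0 -0.0038 -1" --pt "0 0 0 0.0064 0 -0.0077 -1" --pt "0 0 0 0.0128 0 -0.0153 -1" --pt "0 0 0 0.0128 0 -0.0153 -1"

```text
clock: 65.55
tcp_pos: [0.4504, -0.3319, 0.1267]
orientation: [-0.964, -2.28, -0.35]
contact_force: [0.8, -0.7, 0.0]
grip_width: 0.0122
gripper_force: 78.1
```

Request:
apply_moves --pt "0 0 0 0.0128 0 -0.0153 -1" --pt "0 0 0 0.0128 0 -0.0153 -1" --pt "0 0 0 0 0 0 -1" --pt "0 0 0 0 0 0 -1" --pt "0 0 0 0 0 0 -1" --pt "0 0 0 0 0 0 -1" --pt "0 0 0 0 0 0 -1" --pt "0 0 0 0 0 0 -1"

```text
clock: 66.22
tcp_pos: [0.4507, -0.3317, 0.1654]
orientation: [-0.964, -2.28, -0.351]
contact_force: [0.2, -0.2, -0.5]
grip_width: 0.0123
gripper_force: 78.1
```

```bash
cat >> plan.py <<'E'
RP=Rzy([0,0,-1],[1,-.02,0]); PP=np.array([.4657,-.2157,.0131])
E
python3 - <<'E'
from plan import *
st(); plan(RP,[PP+[0,0,.14],PP+[0,0,.03],PP])
E
```

```text
t 66.22 tcp [ 0.4507 -0.3317  0.1654] F [ 0.2 -0.2 -0.5] w 0.0123 gf 78.1 j [ 0.28  0.83  0.55  1.43 -0.39  1.71  1.68] z [-0.448  0.461 -0.766] y [0.717 0.697 0.   ]
turn/6deg [-2.63 -6.31  7.24]
  shift [0.1162 0.0126 0.0123] -> [ 0.466 -0.216  0.153]
  shift [0.   0.   0.11] -> [ 0.466 -0.216  0.043]
  shift [0.   0.   0.03] -> [ 0.466 -0.216  0.013]
```

Request:
apply_moves --pt "-0.219 -0.526 0.603 0 0 0 -1" --pt "-0.219 -0.526 0.603 0 0 0 -1" --pt "-0.219 -0.526 0.603 0 0 0 -1" --pt "-0.219 -0.526 0.603 0 0 0 -1" --pt "-0.219 -0.526 0.603 0 0 0 -1" --pt "-0.219 -0.526 0.603 0 0 0 -1" --pt "-0.219 -0.526 0.603 0 0 0 -1" --pt "-0.219 -0.526 0.603 0 0 0 -1"

```text
clock: 66.88
tcp_pos: [0.4506, -0.3322, 0.1661]
orientation: [-1.816, -2.29, -0.135]
contact_force: [1.0, 0.6, -0.0]
grip_width: 0.0123
gripper_force: 78.1
```

Request:
apply_moves --pt "-0.219 -0.526 0.603 0 0 0 -1" --pt "-0.219 -0.526 0.603 0 0 0 -1" --pt "-0.219 -0.526 0.603 0 0 0 -1" --pt "-0.219 -0.526 0.603 0 0 0 -1" --pt "0 0 0 0.029 0.0032 0.0031 -1" --pt "0 0 0 0.029 0.0032 0.0031 -1" --pt "0 0 0 0.029 0.0031 0.0031 -1" --pt "0 0 0 0.029 0.0031 0.003 -1"

```text
clock: 67.55
tcp_pos: [0.4656, -0.2148, 0.1535]
orientation: [2.243, 2.199, -0.0]
contact_force: [1.0, -0.2, -0.7]
grip_width: 0.0118
gripper_force: 78.1
```

Request:
apply_moves --pt "0 0 0 0 0 0 -1" --pt "0 0 0 0 0 0.02 -1" --pt "0 0 0 0 0 0.02 -1" --pt "0 0 0 0 0 0.02 -1" --pt "0 0 0 0 0 0.02 -1" --pt "0 0 0 0 0 0 -1" --pt "0 0 0 0 0 0 -1" --pt "0 0 0 0 0 0 -1"

```text
clock: 68.22
tcp_pos: [0.4662, -0.217, 0.0746]
orientation: [2.243, 2.198, 0.0]
contact_force: [0.1, -0.3, 0.2]
grip_width: 0.0122
gripper_force: 78.2
```

```bash
python3 - <<'E'
from plan import *
from look import *
st(); plan(RP,[PP+[0,0,.03],PP])
im=grab_frame('scene');crop=im[160:230,140:230];cv2.imwrite('pics/s7.png',cv2.resize(crop,None,fx=8,fy=8,interpolation=cv2.INTER_CUBIC))
p,R,o=cur();print(w2p('scene',[p+R.apply(TIP),p+R.apply([.055,0,-.0139])]))
E
```

```text
t 68.22 tcp [ 0.4662 -0.217   0.0746] F [ 0.1 -0.3  0.2] w 0.0122 gf 78.2 j [-0.29  0.56  0.79  2.1  -0.61  0.71  0.88] z [ 0.001 -0.001 -1.   ] y [ 1.    -0.02   0.001]
turn/6deg [ 0.01  0.01 -0.  ]
  shift [ 0.0013 -0.0005  0.0315] -> [ 0.466 -0.216  0.043]
  shift [0.   0.   0.03] -> [ 0.466 -0.216  0.013]
[[154.08657889 195.56204666]
 [200.35325426 177.67252159]]
```

View pics/s7.png

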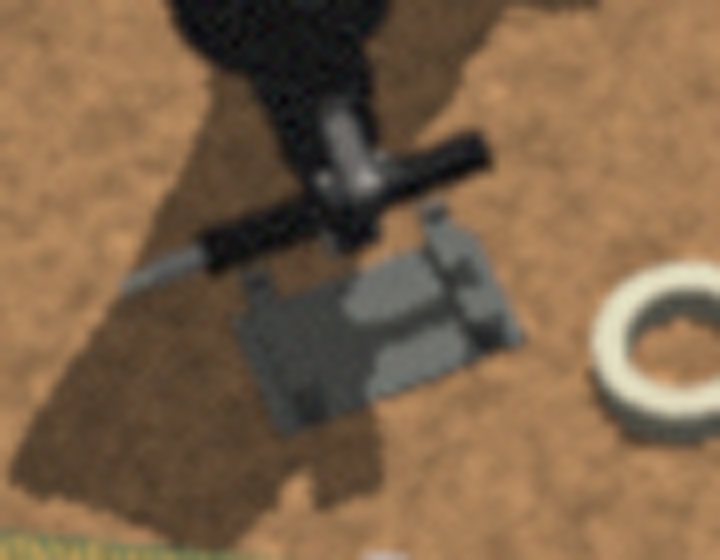

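Request:
apply_moves --pt "0 0 0 0.0013 -0.0005 0.015 -1" --pt "0 0 0 0 0 0.015 -1" --pt "0 0 0 0 0 0.01 -1" --pt "0 0 0 0 0 0.008 -1" --pt "0 0 0 0 0 0.005 -1" --pt "0 0 0 0 0 0.004 -1" --pt "0 0 0 0 0 0 -1" --pt "0 0 0 0 0 0 -1"

```text
clock: 68.93
tcp_pos: [0.4657, -0.2152, 0.017]
orientation: [2.243, 2.198, 0.0]
contact_force: [0.2, -0.7, -0.2]
grip_width: 0.0125
gripper_force: 78.2
```

Request:
apply_moves --pt "0 0 0 0 0 0.002 -1" --pt "0 0 0 0 0 0 -1" --pt "0 0 0 0 0 0 -1" --pt "0 0 0 0 0 0 -1" --pt "0 0 0 0 0 0 -1" --pt "0 0 0 0 0 0 -1" --pt "0 0 0 0 0 0 -1" --pt "0 0 0 0 0 0 -1"

```text
clock: 69.6
tcp_pos: [0.4656, -0.215, 0.0148]
orientation: [2.243, 2.199, 0.0]
contact_force: [0.4, -0.9, 0.2]
grip_width: 0.0122
gripper_force: 78.2
```

Request:
apply_moves --pt "0 0 0 0 0 0.001 -1" --pt "0 0 0 0 0 0 -1" --pt "0 0 0 0 0 0 -1" --pt "0 0 0 0 0 0 -1" --pt "0 0 0 0 0 0 -1" --pt "0 0 0 0 0 0 -1" --pt "0 0 0 0 0 0 -1" --pt "0 0 0 0 0 0 -1"

```text
clock: 70.27
tcp_pos: [0.4655, -0.215, 0.0138]
orientation: [2.243, 2.199, 0.0]
contact_force: [0.8, 0.1, -0.6]
grip_width: 0.0118
gripper_force: 78.2
```

Request:
apply_moves --pt "0 0 0 0 0 0.0007 -1" --pt "0 0 0 0 0 0 -1" --pt "0 0 0 0 0 0 -1" --pt "0 0 0 0 0 0 -1" --pt "0 0 0 0 0 0 -1" --pt "0 0 0 0 0 0 -1" --pt "0 0 0 0 0 0 -1" --pt "0 0 0 0 0 0 -1"

```text
clock: 70.93
tcp_pos: [0.4656, -0.2151, 0.0132]
orientation: [2.242, 2.199, 0.0]
contact_force: [-0.4, -0.2, 1.0]
grip_width: 0.0121
gripper_force: 78.6
```

Request:
apply_moves --pt "0 0 0 0 0 0.0007 -1" --pt "0 0 0 0 0 0 -1" --pt "0 0 0 0 0 0 -1" --pt "0 0 0 0 0 0 -1" --pt "0 0 0 0 0 0 -1" --pt "0 0 0 0 0 0 -1" --pt "0 0 0 0 0 0 -1" --pt "0 0 0 0 0 0 -1"

```text
clock: 71.6
tcp_pos: [0.4657, -0.215, 0.0131]
orientation: [2.243, 2.199, 0.002]
contact_force: [-2.5, 2.1, 11.7]
grip_width: 0.0121
gripper_force: 80.0
```

Request:
apply_moves --pt "0 0 0 0 0 -0.0007 -1" --pt "0 0 0 0 0 0 -1" --pt "0 0 0 0 0 0 -0.4" --pt "0 0 0 0 0 0 0" --pt "0 0 0 0 0 0 1" --pt "0 0 0 0 0 0 1" --pt "0 0 0 0 0 0 1" --pt "0 0 0 0 0 0 1"

```text
clock: 72.27
tcp_pos: [0.4655, -0.215, 0.013]
orientation: [2.243, 2.199, -0.0]
contact_force: [-0.3, -0.3, -0.6]
grip_width: 0.0836
gripper_force: 0.0
```

Request:
apply_moves --pt "0 0 0 0 0 0 1" --pt "0 0 0 0 0 -0.01 1" --pt "0 0 0 0 0 -0.02 1" --pt "0 0 0 0 0 -0.03 1" --pt "0 0 0 0 0 -0.03 1" --pt "0 0 0 0 0 -0.03 1" --pt "0 0 0 0 0 -0.03 1" --pt "0 0 0 0 0 -0.03 1"

```text
clock: 72.93
tcp_pos: [0.4648, -0.2151, 0.195]
orientation: [2.244, 2.198, -0.0]
contact_force: [0.8, 0.5, 0.5]
grip_width: 0.0855
gripper_force: 0.0
```

Request:
apply_moves --pt "0 0 0 0.02 0.02 -0.01 1" --pt "0 0 0 0.02 0.02 -0.01 1" --pt "0 0 0 0.02 0.02 -0.01 1" --pt "0 0 0 0.02 0.02 0 1" --pt "0 0 0 0.02 0.02 0 1" --pt "0 0 0 0.02 0.02 0 1" --pt "0 0 0 0 0 0 1" --pt "0 0 0 0 0 0 1"

```text
clock: 73.6
tcp_pos: [0.5883, -0.0958, 0.2232]
orientation: [2.239, 2.202, -0.001]
contact_force: [-0.6, -0.0, -0.2]
grip_width: 0.0852
gripper_force: 0.0
```

```bash
python3 - <<'E'
from plan import *
from look import *
st()
bottles({'a':(.592,.2735,.545,1),'c':(.5427,.356,.545,1),'b':(.489,.4446,.545,1)})
a=grab_frame('scene')[110:290,110:350];cv2.imwrite('pics/s8.png',cv2.resize(a,(800,600)))
a=grab_frame('scene')[100:290,110:420];cv2.imwrite('pics/s8.png',cv2.resize(a,(800,490),interpolation=cv2.INTER_CUBIC))
E
```

```text
t 73.6 tcp [ 0.5883 -0.0958  0.2232] F [-0.6 -0.  -0.2] w 0.0852 gf 0.0 j [-0.63  0.5   0.95  1.8  -0.46  1.08  0.47] z [ 0.    -0.001 -1.   ] y [ 1.    -0.017  0.   ]
a not seen
c up ['top', 'scene'] [0.5424 0.3569 0.5852] 0.131
b up ['top', 'scene'] [0.4883 0.4415 0.5884] 0.205
```

View pics/s8.png

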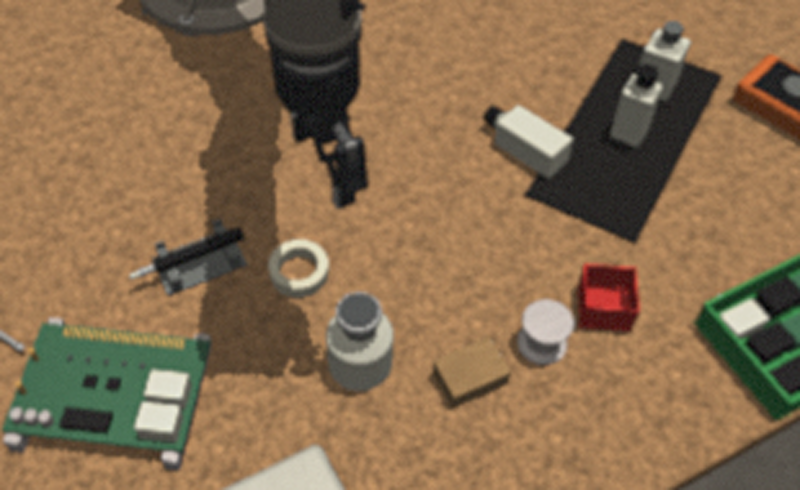

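```bash
python3 - <<'E'
from look import *
from plan import *
f=lambda x,y:(110+(x+.5)*310/800-.5,100+(y+.5)*190/490-.5)
P=p2w('scene',[f(493,115),f(545,140)],.03);print(P)
for c in C:
    grab_frame(c)
    for d in silhouettes('bottle_a',c):
        if d['p']>.2: print(c,round(d['p'],2),np.round(d['extent'],1),np.round(p2w(c,d['extent'][:2],.03)[0],3))
ms={}
cen=P.mean(0)
for c in C:
    grab_frame(c); q=w2p(c,[cen])[0]
    L=[d for d in silhouettes('bottle_a',c) if d['p']>.2 and np.hypot(*(np.array(d['extent'][:2])-q))<20]
    if L: ms[c]=L[0]['mask']
th=np.arctan2(*(P[0]-P[1])[[1,0]]);u=np.array([np.cos(th),np.sin(th)])
z3=[p+[0,0,.0015] for p in bottle(*B['a'])]
for s in [{k:v} for k,v in ms.items()]+[ms]: print(list(s),fit(z3,s,(*(P[0,:2]-.11*u),th)))
E
```

```text
[[0.45131209 0.20125094 0.03      ]
 [0.51911121 0.23652964 0.03      ]]
scene 0.87 [357.7 140.6  20.8  30.6] [0.528 0.38  0.03 ]
scene 0.54 [369.3 121.2  21.2  31.7] [0.473 0.472 0.03 ]
top 0.96 [171.1 232.5  29.8  49.4] [0.493 0.224 0.03 ]
top 0.87 [117.1 213.4  29.5  22.3] [0.543 0.366 0.03 ]
top 0.32 [191.1 134.8  34.4  33.7] [0.745 0.173 0.03 ]
['scene'] (array([ 0.54855962,  0.23901935, -2.82220212]), np.float64(0.11754616083139946))
['top'] (array([ 0.55191914,  0.23773822, -2.85950241]), np.float64(0.1745100843942211))
['scene', 'top'] (array([ 0.55004835,  0.23968652, -2.82761773]), np.float64(0.14767877153034936))
```

```bash
python3 - <<'E'
from plan import *
p,R=pick([.550,.2388],-2.835,h=.031)
plan(R,[p+[0,0,.17],p+[0,0,.03],p])
E
```

```text
turn/6deg [ -4.73  -3.38 -17.64]
  shift [-0.0024  0.3318  0.0456] -> [0.511 0.227 0.185]
  shift [0.07   0.     0.1212] -> [0.511 0.227 0.045]
  shift [0.015 0.    0.026] -> [0.511 0.227 0.015]
```

Request:
apply_moves --pt "-0.2365 -0.169 -0.882 0 0 0 1" --pt "-0.2365 -0.169 -0.882 0 0 0 1" --pt "-0.2365 -0.169 -0.882 0 0 0 1" --pt "-0.2365 -0.169 -0.882 0 0 0 1" --pt "-0.2365 -0.169 -0.882 0 0 0 1" --pt "-0.2365 -0.169 -0.882 0 0 0 1" --pt "-0.2365 -0.169 -0.882 0 0 0 1" --pt "-0.2365 -0.169 -0.882 0 0 0 1" --grip_force 40

```text
clock: 74.97
tcp_pos: [0.5878, -0.097, 0.2232]
orientation: [1.188, 2.649, 0.053]
contact_force: [0.0, -0.0, -0.8]
grip_width: 0.0858
gripper_force: 0.0
```

Request:
apply_moves --pt "-0.2365 -0.169 -0.882 0 0 0 1" --pt "-0.2365 -0.169 -0.882 0 0 0 1" --pt "-0.2365 -0.169 -0.882 0 0 0 1" --pt "-0.2365 -0.169 -0.882 0 0 0 1" --pt "-0.2365 -0.169 -0.882 0 0 0 1" --pt "-0.2365 -0.169 -0.882 0 0 0 1" --pt "-0.2365 -0.169 -0.882 0 0 0 1" --pt "-0.2365 -0.169 -0.882 0 0 0 1"

```text
clock: 75.63
tcp_pos: [0.5876, -0.0972, 0.2233]
orientation: [0.109, 2.698, 0.093]
contact_force: [-0.2, -0.1, 0.8]
grip_width: 0.0857
gripper_force: 0.0
```

Request:
apply_moves --pt "-0.2365 -0.169 -0.882 0 0 0 1" --pt "-0.2365 -0.169 -0.882 0 0 0 1" --pt "-0.2365 -0.169 -0.882 0 0 0 1" --pt "-0.2365 -0.169 -0.882 0 0 0 1" --pt "0 0 0 0 0.02 0.003 1" --pt "0 0 0 0 0.025 0.004 1" --pt "0 0 0 0 0.025 0.004 1" --pt "0 0 0 0 0.025 0.004 1"

```text
clock: 76.3
tcp_pos: [0.566, -0.0042, 0.2101]
orientation: [-0.398, 2.591, 0.107]
contact_force: [-1.3, -0.5, -0.3]
grip_width: 0.0855
gripper_force: 0.0
```

```bash
python3 - <<'E'
from plan import *
st()
p,R=pick([.550,.2388],-2.835,h=.031)
plan(R,[p+[0,0,.17],p+[0,0,.03],p])
E
```

```text
t 76.3 tcp [ 0.566  -0.0042  0.2101] F [-1.3 -0.5 -0.3] w 0.0855 gf 0.0 j [-0.3   0.13  0.3   2.23 -0.59  0.34  2.38] z [ 0.477  0.15  -0.866] y [-0.3    0.954  0.   ]
turn/6deg [-0.01  0.   -0.02]
  shift [-0.0025  0.2365  0.0307] -> [0.511 0.227 0.185]
  shift [0.07   0.     0.1212] -> [0.511 0.227 0.045]
  shift [0.015 0.    0.026] -> [0.511 0.227 0.015]
```

Request:
apply_moves --pt "0 0 0 0 0.0295 0.0038 1" --pt "0 0 0 0 0.0295 0.0038 1" --pt "0 0 0 0 0.0295 0.0038 1" --pt "0 0 0 0 0.0295 0.0038 1" --pt "0 0 0 0 0.0295 0.0038 1" --pt "0 0 0 0 0.0295 0.0038 1" --pt "0 0 0 -0.001 0.0295 0.0038 1" --pt "0 0 0 -0.0015 0.0295 0.0038 1"

```text
clock: 76.97
tcp_pos: [0.5116, 0.2253, 0.1854]
orientation: [-0.399, 2.591, 0.108]
contact_force: [0.1, -0.2, 0.5]
grip_width: 0.0855
gripper_force: 0.0
```

Request:
apply_moves --pt "0 0 0 0 0 0 1" --pt "0 0 0 0.01 0 0.0173 1" --pt "0 0 0 0.01 0 0.0173 1" --pt "0 0 0 0.01 0 0.0173 1" --pt "0 0 0 0.01 0 0.0173 1" --pt "0 0 0 0 0 0 1" --pt "0 0 0 0 0 0 1" --pt "0 0 0 0 0 0 1"

```text
clock: 77.63
tcp_pos: [0.5141, 0.2181, 0.1433]
orientation: [-0.398, 2.594, 0.08]
contact_force: [0.2, 0.2, -0.4]
grip_width: 0.0854
gripper_force: 0.0
```

```bash
python3 - <<'E'
from plan import *
st()
p,R=pick([.550,.2388],-2.835,h=.031)
plan(R,[p+[0,0,.03],p])
E
```

```text
t 77.63 tcp [0.5141 0.2181 0.1433] F [ 0.2  0.2 -0.4] w 0.0854 gf 0.0 j [-0.74  0.23  0.14  2.31  0.89  0.17  0.42] z [ 0.479  0.131 -0.868] y [-0.295  0.955 -0.019]
turn/6deg [-0.19 -0.04  0.03]
  shift [0.0494 0.0089 0.0852] -> [0.511 0.227 0.045]
  shift [0.015 0.    0.026] -> [0.511 0.227 0.015]
```

```bash
python3 - <<'E'
from plan import *
p,R=pick([.550,.2388],-2.835,h=.031,s=.056,tilt=np.radians(15))
plan(R,[p+[0,0,.13],p+[0,0,.03],p])
E
```

```text
turn/6deg [-0.19  2.46  0.  ]
  shift [ 0.0104  0.0089 -0.0024] -> [0.501 0.223 0.143]
  shift [0.0259 0.     0.0966] -> [0.501 0.223 0.043]
  shift [0.0078 0.     0.029 ] -> [0.501 0.223 0.013]
```

Request:
apply_moves --pt "-0.047 0.615 0 0 0 -0.005 1" --pt "-0.047 0.615 0 0 0 -0.005 1" --pt "-0.047 0.615 0 0 0 -0.005 1" --pt "-0.047 0.615 0 0 0 -0.005 1" --pt "0 0 0 0 0 0 1" --pt "0 0 0 0 0 0 1" --pt "0 0 0 0 0 0 1" --pt "0 0 0 0 0 0 1"

```text
clock: 78.3
tcp_pos: [0.5078, 0.2146, 0.1574]
orientation: [-0.432, 2.809, 0.049]
contact_force: [-0.2, -0.9, -0.2]
grip_width: 0.0854
gripper_force: 0.0
```

```bash
python3 - <<'E'
from plan import *
from look import *
st()
p,R=pick([.550,.2388],-2.835,h=.031,s=.056,tilt=np.radians(15))
plan(R,[p+[0,0,.13],p+[0,0,.08],p+[0,0,.03],p])
E
```

```text
t 78.3 tcp [0.5078 0.2146 0.1574] F [-0.2 -0.9 -0.2] w 0.0854 gf 0.0 j [-0.35  0.25 -0.24  2.14  0.32  0.5   1.04] z [ 0.286  0.078 -0.955] y [-0.299  0.954 -0.011]
turn/6deg [-0.11  0.37  0.  ]
  shift [0.0072 0.0103 0.013 ] -> [0.501 0.223 0.143]
  shift [0.0129 0.     0.0483] -> [0.501 0.223 0.093]
  shift [0.0129 0.     0.0483] -> [0.501 0.223 0.043]
  shift [0.0078 0.     0.029 ] -> [0.501 0.223 0.013]
```

Request:
apply_moves --pt "-0.11 0.37 0 0 0 0 1" --pt "0 0 0 0.0072 0.0103 0.013 1" --pt "0 0 0 0.0065 0 0.0242 1" --pt "0 0 0 0.0064 0 0.0241 1" --pt "0 0 0 0 0 0 1" --pt "0 0 0 0 0 0 1" --pt "0 0 0 0 0 0 1" --pt "0 0 0 0 0 0 1"

```text
clock: 78.97
tcp_pos: [0.5032, 0.2242, 0.0951]
orientation: [-0.439, 2.846, 0.06]
contact_force: [1.0, 0.3, 0.0]
grip_width: 0.0851
gripper_force: 0.0
```

```bash
python3 - <<'E'
from plan import *
from look import *
st()
bottles({'a':(.55,.2388,-2.835,0)})
p,R=pick([.550,.2388],-2.835,h=.031,s=.056,tilt=np.radians(15))
plan(R,[p+[0,0,.03],p])
E
```

```text
t 78.97 tcp [0.5032 0.2242 0.0951] F [1.  0.3 0. ] w 0.0851 gf 0.0 j [-0.4   0.36 -0.21  2.16  0.38  0.4   0.96] z [ 0.249  0.08  -0.965] y [-0.302  0.953  0.001]
a lying ['top', 'scene'] [ 0.5517  0.2404 -2.8173] 0.312
turn/6deg [ 0.01  0.03 -0.01]
  shift [0.0152 0.0001 0.0495] -> [0.501 0.223 0.043]
  shift [0.0078 0.     0.029 ] -> [0.501 0.223 0.013]
```

Request:
apply_moves --pt "0 0 0 0.0051 0 0.0165 1" --pt "0 0 0 0.0051 0 0.0165 1" --pt "0 0 0 0.005 0 0.0165 1" --pt "0 0 0 0 0 0 1" --pt "0 0 0 0.0026 0 0.0097 1" --pt "0 0 0 0.0026 0 0.0097 1" --pt "0 0 0 0.0026 0 0.0096 1" --pt "0 0 0 0 0 0 1"

```text
clock: 79.83
tcp_pos: [0.5004, 0.223, 0.0114]
orientation: [-0.44, 2.849, 0.058]
contact_force: [-0.4, -1.2, 0.0]
grip_width: 0.0855
gripper_force: 0.0
```

Request:
apply_moves --pt "0 0 0 0 0 0 1" --pt "0 0 0 0 0 0 -1" --pt "0 0 0 0 0 0 -1" --pt "0 0 0 0 0 0 -1" --pt "0 0 0 0 0 0 -1" --pt "0 0 0 0 0 0 -1" --pt "0 0 0 0 0 0 -1" --pt "0 0 0 0 0 0 -1"

```text
clock: 80.5
tcp_pos: [0.5011, 0.2235, 0.0128]
orientation: [-0.439, 2.846, 0.06]
contact_force: [-2.3, -0.3, 5.5]
grip_width: 0.0435
gripper_force: 39.6
```

```bash
python3 - <<'E'
from plan import *
st();p,R,o=cur()
print('up10mm',R.inv().apply([0,0,.01]))
E
```

```text
t 80.5 tcp [0.5011 0.2235 0.0128] F [-2.3 -0.3  5.5] w 0.0435 gf 39.6 j [-0.52  0.51 -0.06  2.2   0.52  0.2   0.8 ] z [ 0.249  0.08  -0.965] y [-0.302  0.953  0.001]
up10mm [-2.61012250e-03  1.09215724e-05 -9.65334871e-03]
```

Request:
apply_moves --pt "0 0 0 -0.0026 0 -0.0097 -1" --pt "0 0 0 -0.005 0 -0.0193 -1" --pt "0 0 0 -0.005 0 -0.0193 -1" --pt "0 0 0 -0.005 0 -0.0193 -1" --pt "0 0 0 -0.005 0 -0.0193 -1" --pt "0 0 0 -0.005 0 -0.0193 -1" --pt "0 0 0 -0.005 0 -0.0193 -1" --pt "0 0 0 -0.005 0 -0.0193 -1"

```text
clock: 81.17
tcp_pos: [0.4989, 0.2222, 0.1624]
orientation: [-0.439, 2.849, 0.059]
contact_force: [1.1, 0.3, -0.8]
grip_width: 0.0436
gripper_force: 41.1
```

Request:
apply_moves --pt "0 0 0 -0.005 0 -0.0193 -1" --pt "0 0 0 -0.005 0 -0.0193 -1" --pt "0 0 0 -0.005 0 -0.0193 -1" --pt "0 0 0 0 0 0 -1" --pt "0 0 0 0 0 0 -1" --pt "0 0 0 0 0 0 -1" --pt "0 0 0 0 0 0 -1" --pt "0 0 0 0 0 0 -1"

```text
clock: 81.83
tcp_pos: [0.4982, 0.222, 0.2198]
orientation: [-0.44, 2.85, 0.058]
contact_force: [0.1, -0.5, -1.6]
grip_width: 0.0433
gripper_force: 41.2
```

```bash
python3 - <<'E'
from plan import *
st()
q,R2,v=place(np.array([.550,.2388]),-2.835,'a',[.5011,.2235,.0128],-.1,tilt=np.radians(15))
print(v,q); p,R,o=cur()
plan(R2,[[q[0],q[1],p[2]],q+[0,0,.01],q])
E
```

```text
t 81.83 tcp [0.4982 0.222  0.2198] F [ 0.1 -0.5 -1.6] w 0.0433 gf 41.2 j [-0.27  0.17 -0.34  2.05  0.21  0.69  1.14] z [ 0.245  0.078 -0.966] y [-0.301  0.953  0.   ]
[-0.05187266  0.          0.0043747 ] [0.58759565 0.28136857 0.05723739]
turn/6deg [-6.97 12.52 12.05]
  shift [0.0011 0.1072 0.0042] -> [0.588 0.281 0.22 ]
  shift [-0.1474  0.      0.0395] -> [0.588 0.281 0.067]
  shift [-0.0097  0.      0.0026] -> [0.588 0.281 0.057]
```

Request:
apply_moves --pt "-0.3485 0.626 0.6025 0 0 0 -1" --pt "-0.3485 0.626 0.6025 0 0 0 -1" --pt "-0.3485 0.626 0.6025 0 0 0 -1" --pt "-0.3485 0.626 0.6025 0 0 0 -1" --pt "-0.3485 0.626 0.6025 0 0 0 -1" --pt "-0.3485 0.626 0.6025 0 0 0 -1" --pt "-0.3485 0.626 0.6025 0 0 0 -1" --pt "-0.3485 0.626 0.6025 0 0 0 -1"

```text
clock: 82.5
tcp_pos: [0.4992, 0.2225, 0.2207]
orientation: [-0.226, -2.779, -0.434]
contact_force: [-0.0, 0.3, -2.1]
grip_width: 0.0439
gripper_force: 41.1
```

Request:
apply_moves --pt "-0.3485 0.626 0.6025 0 0 0 -1" --pt "-0.3485 0.626 0.6025 0 0 0 -1" --pt "-0.3485 0.626 0.6025 0 0 0 -1" --pt "-0.3485 0.626 0.6025 0 0 0 -1" --pt "-0.3485 0.626 0.6025 0 0 0 -1" --pt "-0.3485 0.626 0.6025 0 0 0 -1" --pt "-0.3485 0.626 0.6025 0 0 0 -1" --pt "-0.3485 0.626 0.6025 0 0 0 -1"

```text
clock: 83.17
tcp_pos: [0.4995, 0.2222, 0.2201]
orientation: [-0.743, -2.046, -0.65]
contact_force: [-0.5, 0.2, -1.6]
grip_width: 0.0433
gripper_force: 41.2
```

Request:
apply_moves --pt "-0.3485 0.626 0.6025 0 0 0 -1" --pt "-0.3485 0.626 0.6025 0 0 0 -1" --pt "-0.3485 0.626 0.6025 0 0 0 -1" --pt "-0.3485 0.626 0.6025 0 0 0 -1" --pt "0 0 0 0 0 0 -1" --pt "0 0 0 0 0 0 -1" --pt "0 0 0 0 0 0 -1" --pt "0 0 0 0 0 0 -1"

```text
clock: 83.83
tcp_pos: [0.4993, 0.2233, 0.222]
orientation: [-0.925, -1.656, -0.716]
contact_force: [-0.2, 0.0, -1.3]
grip_width: 0.0436
gripper_force: 41.2
```

```bash
python3 - <<'E'
from plan import *
st()
q,R2,v=place(np.array([.550,.2388]),-2.835,'a',[.5011,.2235,.0128],-.1,tilt=np.radians(15))
p,R,o=cur()
plan(R2,[[q[0],q[1],p[2]],q+[0,0,.01],q])
E
```

```text
t 83.83 tcp [0.4993 0.2233 0.222 ] F [-0.2  0.  -1.3] w 0.0436 gf 41.2 j [ 0.18  0.78 -0.29  1.71 -0.88  1.54  0.9 ] z [-0.501  0.825 -0.261] y [0.854 0.521 0.006]
turn/6deg [-0.01  0.02  0.06]
  shift [0.001  0.1057 0.0037] -> [0.588 0.281 0.222]
  shift [-0.1495  0.      0.04  ] -> [0.588 0.281 0.067]
  shift [-0.0097  0.      0.0026] -> [0.588 0.281 0.057]
```

Request:
apply_moves --pt "0 0 0.06 0.0002 0.0211 0.0007 -1" --pt "0 0 0 0.0002 0.0211 0.0007 -1" --pt "0 0 0 0.0002 0.0212 0.0007 -1" --pt "0 0 0 0.0002 0.0212 0.0008 -1" --pt "0 0 0 0.0002 0.0211 0.0008 -1" --pt "0 0 0 0 0 0 -1" --pt "0 0 0 0 0 0 -1" --pt "0 0 0 0 0 0 -1"

```text
clock: 84.5
tcp_pos: [0.5869, 0.2805, 0.2214]
orientation: [-0.931, -1.65, -0.71]
contact_force: [-0.5, -0.1, -1.4]
grip_width: 0.0433
gripper_force: 41.3
```

Request:
apply_moves --pt "0 0 0 -0.0193 0 0.0052 -1" --pt "0 0 0 -0.0193 0 0.0052 -1" --pt "0 0 0 -0.0193 0 0.0052 -1" --pt "0 0 0 -0.0193 0 0.0052 -1" --pt "0 0 0 -0.0193 0 0.0052 -1" --pt "0 0 0 -0.0193 0 0.0052 -1" --pt "0 0 0 -0.0193 0 0.0052 -1" --pt "0 0 0 0 0 0 -1"

```text
clock: 85.17
tcp_pos: [0.5848, 0.2789, 0.0772]
orientation: [-0.936, -1.645, -0.706]
contact_force: [-0.3, -0.5, -2.7]
grip_width: 0.0438
gripper_force: 41.3
```

```bash
python3 - <<'E'
from plan import *
from look import *
st()
bottles({'c':(.5427,.356,.545,1),'b':(.489,.4446,.545,1)})
q,R2,v=place(np.array([.550,.2388]),-2.835,'a',[.5011,.2235,.0128],-.1,tilt=np.radians(15))
plan(R2,[q])
a=grab_frame('scene')[90:240,260:460];cv2.imwrite('pics/s9.png',cv2.resize(a,(800,600),interpolation=cv2.INTER_CUBIC))
E
```

```text
t 85.17 tcp [0.5848 0.2789 0.0772] F [-0.3 -0.5 -2.7] w 0.0438 gf 41.3 j [ 0.07  1.08 -0.27  1.45 -0.88  1.47  0.9 ] z [-0.502  0.825 -0.259] y [ 0.856  0.517 -0.009]
c up ['top', 'scene'] [0.5437 0.3602 0.6701] 0.228
b up ['top', 'scene'] [0.4879 0.4422 0.6535] 0.273
turn/6deg [ 0.01  0.01 -0.02]
  shift [-0.0246  0.0006  0.0075] -> [0.588 0.281 0.057]
```

View pics/s9.png

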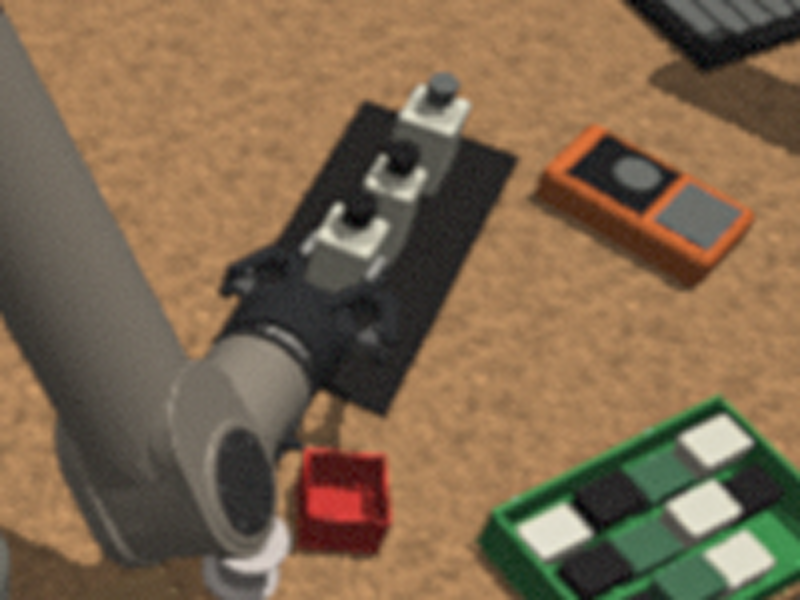

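```bash
python3 - <<'E'
import plan
from plan import *
tgt=plan.MAT+(-.1)*np.array([np.cos(TM),np.sin(TM)])
e0=plan.TM; plan.TM=np.radians(100)
d=np.array([np.cos(plan.TM),np.sin(plan.TM)]);plan.MAT=tgt
q,R2,v=plan.place(np.array([.550,.2388]),-2.835,'a',[.5011,.2235,.0128],0.,tilt=np.radians(15))
print(q); plan.plan(R2,[[q[0],q[1],cur()[0][2]],q])
E
```

```text
Traceback (most recent call last):
AttributeError: 'function' object has no attribute 'MAT'
```

```bash
cat > pl2.py <<'E'
import plan as P
import numpy as np
t=P.MAT-.1*np.array([np.cos(P.TM),np.sin(P.TM)])
P.TM=np.radians(100);P.MAT=t
q,R2,v=P.place(np.array([.550,.2388]),-2.835,'a',[.5011,.2235,.0128],0.,tilt=np.radians(15))
P.st();print(q);P.plan(R2,[[q[0],q[1],P.cur()[0][2]],q])
E
python3 pl2.py
```

```text
t 85.42 tcp [0.5877 0.2804 0.083 ] F [-0.2 -0.5 -1.4] w 0.0437 gf 41.3 j [ 0.07  1.08 -0.27  1.44 -0.88  1.47  0.9 ] z [-0.5    0.826 -0.26 ] y [ 0.856  0.517 -0.001]
[0.5907699  0.28256306 0.05723739]
turn/6deg [-3.41  0.01  0.91]
  shift [0.0004 0.0034 0.0016] -> [0.591 0.283 0.083]
  shift [-0.0249  0.      0.0067] -> [0.591 0.283 0.057]
```

Request:
apply_moves --pt "-0.68 0 0.18 0 0 0 -1" --pt "-0.68 0 0.18 0 0 0 -1" --pt "-0.68 0 0.18 0 0 0 -1" --pt "-0.68 0 0.18 0 0 0 -1" --pt "-0.68 0 0.18 0 0 0 -1" --pt "0 0 0 0.0004 0.0034 0.0016 -1" --pt "0 0 0 0 0 0 -1" --pt "0 0 0 0 0 0 -1"

```text
clock: 86.08
tcp_pos: [0.5912, 0.283, 0.0825]
orientation: [-1.25, -1.494, -0.959]
contact_force: [-0.8, 0.2, -1.1]
grip_width: 0.0432
gripper_force: 41.5
```

Request:
apply_moves --pt "0 0 0 -0.0097 0 0.0026 -1" --pt "0 0 0 -0.0058 0 0.0016 -1" --pt "0 0 0 -0.0048 0 0.0013 -1" --pt "0 0 0 0 0 0 -1" --pt "0 0 0 0 0 0 -1" --pt "0 0 0 0 0 0 -1" --pt "0 0 0 0 0 0 -1" --pt "0 0 0 0 0 0 -1"

```text
clock: 86.75
tcp_pos: [0.5901, 0.2827, 0.0604]
orientation: [-1.252, -1.492, -0.958]
contact_force: [0.7, 0.1, -1.4]
grip_width: 0.0435
gripper_force: 41.5
```

```bash
python3 pl2.py
```

```text
t 86.75 tcp [0.5901 0.2827 0.0604] F [ 0.7  0.1 -1.4] w 0.0435 gf 41.5 j [ 0.18  1.03 -0.32  1.72 -1.16  1.17  1.06] z [-0.169  0.951 -0.26 ] y [ 0.985  0.175 -0.001]
[0.5907699  0.28256306 0.05723739]
turn/6deg [-0.01  0.01 -0.01]
  shift [-0.0001  0.0006 -0.0002] -> [0.591 0.283 0.06 ]
  shift [-0.003   0.      0.0008] -> [0.591 0.283 0.057]
```

Lower in small steps until contact.

Request:
apply_moves --pt "0 0 0 -0.002 0 0.0005 -1" --pt "0 0 0 0 0 0 -1" --pt "0 0 0 -0.001 0 0.0003 -1" --pt "0 0 0 0 0 0 -1" --pt "0 0 0 0 0 0 -1" --pt "0 0 0 0 0 0 -1" --pt "0 0 0 0 0 0 -1" --pt "0 0 0 0 0 0 -1"

```text
clock: 87.42
tcp_pos: [0.5901, 0.2826, 0.0575]
orientation: [-1.252, -1.492, -0.958]
contact_force: [0.4, -3.0, 3.8]
grip_width: 0.0434
gripper_force: 41.6
```

Request:
apply_moves --pt "0 0 0 -0.001 0 0.0003 -1" --pt "0 0 0 0 0 0 -1" --pt "0 0 0 0 0 0 -1" --pt "0 0 0 0 0 0 -1" --pt "0 0 0 0 0 0 -1" --pt "0 0 0 0 0 0 -1" --pt "0 0 0 0 0 0 -1" --pt "0 0 0 0 0 0 -1"

```text
clock: 88.08
tcp_pos: [0.5901, 0.2826, 0.0574]
orientation: [-1.25, -1.491, -0.959]
contact_force: [-1.5, -4.8, 7.5]
grip_width: 0.0434
gripper_force: 42.1
```

Request:
apply_moves --pt "0 0 0 -0.001 0 0.0003 -1" --pt "0 0 0 0 0 0 -1" --pt "0 0 0 0 0 0 -1" --pt "0 0 0 0 0 0 -1" --pt "0 0 0 0 0 0 -1" --pt "0 0 0 0 0 0 -1" --pt "0 0 0 0 0 0 -1" --pt "0 0 0 0 0 0 -1"

```text
clock: 88.75
tcp_pos: [0.5904, 0.283, 0.0574]
orientation: [-1.249, -1.49, -0.961]
contact_force: [-0.6, -4.4, 10.0]
grip_width: 0.0431
gripper_force: 42.1
```

Request:
apply_moves --pt "0 0 0 0.0015 0 -0.0004 -1" --pt "0 0 0 0 0 0 -0.05" --pt "0 0 0 0 0 0 0.1" --pt "0 0 0 0 0 0 0.3" --pt "0 0 0 0 0 0 1" --pt "0 0 0 0 0 0 1" --pt "0 0 0 0 0 0 1" --pt "0 0 0 0 0 0 1"

```text
clock: 89.42
tcp_pos: [0.5899, 0.2826, 0.0562]
orientation: [-1.253, -1.492, -0.957]
contact_force: [0.3, 0.9, -0.5]
grip_width: 0.0857
gripper_force: 0.0
```

Request:
apply_moves --pt "0 0 0 0 0 0 1" --pt "0 0 0 0 0 -0.01 1" --pt "0 0 0 0 0 -0.02 1" --pt "0 0 0 0 0 -0.02 1" --pt "0 0 0 0 0 -0.02 1" --pt "0 0 0 0.01 0 -0.02 1" --pt "0 0 0 0.02 0 -0.02 1" --pt "0 0 0 0.02 0 -0.02 1"

```text
clock: 90.08
tcp_pos: [0.6096, 0.1699, 0.1388]
orientation: [-1.254, -1.49, -0.957]
contact_force: [0.0, 0.0, 0.4]
grip_width: 0.0855
gripper_force: 0.0
```

Request:
apply_moves --pt "0 0 0 0.02 0 -0.02 1" --pt "0 0 0 0.02 0 -0.02 1" --pt "0 0 0 0.02 0 -0.01 1" --pt "0 0 0 0.02 0 -0.01 1" --pt "0 0 0 0 0 0 1" --pt "0 0 0 0 0 0 1" --pt "0 0 0 0 0 0 1" --pt "0 0 0 0 0 0 1"

```text
clock: 90.75
tcp_pos: [0.6159, 0.1354, 0.2304]
orientation: [-1.253, -1.491, -0.956]
contact_force: [-0.5, -0.1, -0.3]
grip_width: 0.0854
gripper_force: 0.0
```

```bash
python3 - <<'E'
from plan import *
from look import *
st()
bottles({'a':(.592,.2735,.2,1),'c':(.5427,.356,.545,1),'b':(.489,.4446,.545,1)})
for c in C:
    for n,q in (('pen',(.4655,-.2155,.027)),('spool',(.75,.082,.02)),('cup',(.748,.172,.02)),('carton',(.751,-.0155,.02)),('tape',(.536,-.119,.015))):
        L=[d for d in silhouettes(n,c) if d['p']>.2]
        print(c,n,np.round(w2p(c,[q])[0]),[np.round(d['extent']) for d in L][:3])
a=grab_frame('scene')[60:300,90:410];cv2.imwrite('pics/s10.png',cv2.resize(a,(800,600),interpolation=cv2.INTER_CUBIC))
E
```

```text
t 90.75 tcp [0.6159 0.1354 0.2304] F [-0.5 -0.1 -0.3] w 0.0854 gf 0.0 j [ 0.33  0.79 -0.24  1.63 -1.03  1.48  0.82] z [-0.17   0.951 -0.26 ] y [ 0.985  0.175 -0.004]
a up ['top', 'scene'] [0.5946 0.2685 0.2058] 0.144
c up ['top', 'scene'] [0.5422 0.3574 0.6346] 0.177
b up ['top', 'scene'] [0.49   0.4412 0.596 ] 0.21
scene pen [186. 196.] [array([177., 200.,  35.,  15.])]
scene spool [321. 229.] [array([322., 228.,  23.,  21.])]
scene cup [346. 216.] [array([344., 215.,  24.,  23.])]
scene carton [292. 244.] [array([290., 243.,  29.,  24.])]
scene tape [225. 203.] [array([227., 208.,  24.,  12.])]
top pen [343. 242.] [array([337., 243.,  24.,   6.]), array([410., 194.,  65.,  86.])]
top spool [226. 133.] [array([226., 132.,  24.,  20.]), array([337., 243.,  27.,   6.])]
top cup [192. 134.] [array([193., 134.,  31.,  32.])]
top carton [264. 132.] [array([265., 132.,  31.,  19.]), array([125., 214., 132., 113.])]
top tape [305. 215.] [array([306., 214.,  28.,  25.])]
```

View pics/s10.png

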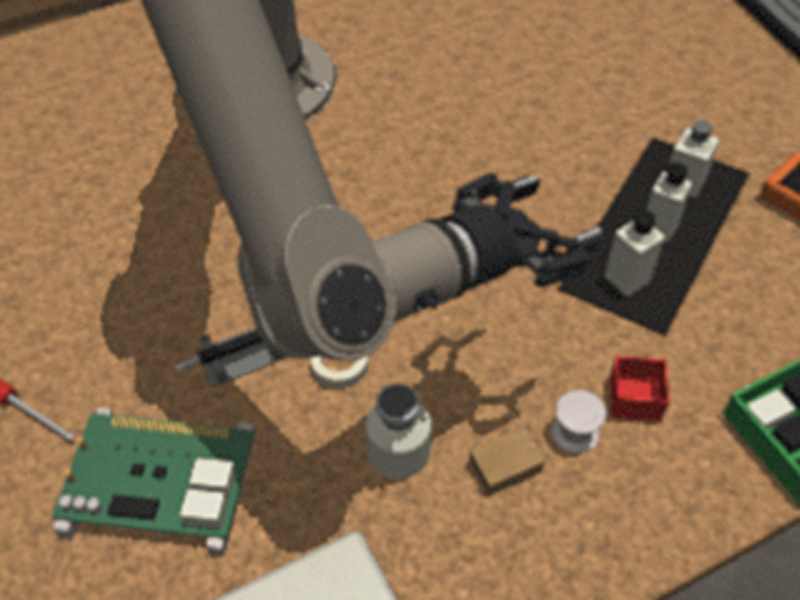

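```bash
python3 -c "
from bench import order
print(order.hand_in())"
```

```text
the job is handed in; nothing more can be done
None
```

The job is handed in and the judge gave no verdict: all three bottles stand on the mat, the pump was pressed to its stop, the contacts were stroked from the relay end to the other, and the pen lies back across both cradles. bottle_a was found knocked over after the stroke and was stood up again, and I did not redo the pump or stroke.

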